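# Sort salvaged supply modules by heft and put the good ones in the drawer

## Robot

A 7-joint arm with a two-finger parallel gripper is mounted at the origin on the work surface. World frame = base frame: x ahead of the robot, y to its left, z up, the work surface at z = 0. Lengths are in m, angles in rad, forces in N, time in s.
With the tool pointing down it reaches from about 0.35 to 0.9 m from the base axis. Payload 7.2 kg.
Tool frame: the origin (TCP) lies midway between the tips of the shut fingers; the grasp point (between the pads) lies 19 mm behind it; z points along the fingers, y is the direction in which the jaws open and shut (so a half turn about z gives the same grasp; the last joint's range is limited). The gripper opens to 85 mm and grips with 20 to 120 N. Pads are 22 mm wide; open, the fingers measure 114 mm over their backs; the gripper's body (76 mm by 85 mm) begins 54 mm behind the grasp point. The pads swing forward as they close: fully open they stand 13 mm farther back than shut.
Start: joints at [1.234, 0.411, -0.013, 1.596, 0.006, 1.134, -0.082], TCP at [0.166, -0.603, 0.231] pointing down, gripper open.
Joint ranges: [-2.95, 2.95], [-0.29, 1.99], [-1.47, 1.44], [0.14, 2.54], [-1.03, 4.17], [0.13, 1.85], [-2.86, 2.86]. Speed limits (rad/s): [2.39, 2.39, 3.01, 3.01, 3.14, 3.14, 3.14].

## Interface

Orientations are given as a unit quaternion [x, y, z, w].
In Python, from cell import readout, imaging, ticket gives the robot as it stands.
- The arm moves only by the tool play_rows, never from a script. Its argument "targets" is one flat list of numbers, 7 for each row, row after row: the shift along the world's x, y, z in units of 25 mm (1.0 is 25 mm), then the turn, a rotation vector about the world's x, y, z in degrees, then the opening, from 0 (shut) to 1 (fully open). In form: [x, y, z, rx, ry, rz, fingers, x, y, z, rx, ry, rz, fingers, ...]. A call has 1 to 5 rows; each row shifts and turns the commanded pose from where the row before left it; what a row does not reach is not made up. A row lasts 1/8 s, in which the tool goes at most 62.5 mm and 10.7 degrees, less where a joint would pass 70% of its speed; a pose out of reach is approached as far as the arm can. A call is refused whole if a number of a shift passes 1 or a number of a turn 10.7, either way. A call with a gripper value outside its range is refused whole. The fingers move at their own pace and stop on an object; "newtons" is the grip in N (left out, the last holds). Time passes only in rows, so rows that do not move let the fingers close. It gives the time, the measured TCP pose, the force and the opening at its end, in the units of the state.
- readout.state(): the state, without advancing time (a new reading comes with each control period).
- imaging.capture(name): name is "side" or "top"; returns a dict with "image" (420x560x3 uint8, red, green, blue), "fov_y" (degrees; the focal length in pixels is half the picture's height over the tangent of half this angle, whatever the lens; pixels are square), "cx", "cy" (the principal point, pixels), "cam_to_world" (4x4, takes a point from camera to world coordinates). Camera axes: x right, y up, looking along -z (the intrinsics and any distortion apply to the point x, -y, -z); pixel columns grow to the right and rows downward; lengths in m; the calibration is good to about 2 mm. A picture is of the moment at which its call begins. There is no depth.
- ticket.job_done(): hands the job in, once; it reports no verdict.
The state is a dict: "t": time; "joint_positions": joint angles; "qvel": joint speeds; "joint_efforts": joint torques, N m; "eef_pos": TCP position; "orientation": TCP orientation; "ft_force": force on the tool from outside, world axes, zero at the start; "torque": the same for the moment, N m; "opening": opening from 0.0 (shut) to 1.0 (fully open).
Only numpy, scipy, OpenCV 4.12 (cv2) and the standard library are available. Lean on these libraries where they do the work, as an engineer would, in place of code of your own. Each camera call takes 0.05 s, during which the arm holds its last target.

## Task

Sort the salvaged power-supply modules on the bench mat: open the drawer of the low cabinet well and stand every good module (filled, so clearly heavy in the hand, and with both ears of its foot plate whole) upright on its foot in it. Put all the rejects in the scrap bin: the empty cases, which look just the same but are light, and any module with an ear snapped off, however heavy. Once all the good ones are in, push the drawer fully home until you feel it meet its stop, and leave the fan, the wire spool and the test meter where they are.

Things in the scene. Friction and masses are not known exactly. Their poses are not given: they have to be found in the camera images.
- mod1: supply module: black plastic case 44 (x) x 30 (y) mm on a bright metal foot plate 4 thick, 36 wide (y); 38 mm tall, studs on top 3 more. Origin: case centre, underside of plate; z up, x along plate. Plate whole: 72 mm long, a 14 mm ear beyond each end of the case. Filled (220 to 300 g) or an empty case (50 to 70 g): looks do not tell. May be absent.
- mod2: supply module: black plastic case 44 (x) x 30 (y) mm on a bright metal foot plate 4 thick, 36 wide (y); 38 mm tall, studs on top 3 more. Origin: case centre, underside of plate; z up, x along plate. Plate whole: 72 mm long, a 14 mm ear beyond each end of the case. Filled (220 to 300 g) or an empty case (50 to 70 g): looks do not tell. May be absent.
- mod3: supply module: black plastic case 44 (x) x 30 (y) mm on a bright metal foot plate 4 thick, 36 wide (y); 38 mm tall, studs on top 3 more. Origin: case centre, underside of plate; z up, x along plate. Plate whole: 72 mm long, a 14 mm ear beyond each end of the case. Filled (220 to 300 g) or an empty case (50 to 70 g): looks do not tell. May be absent.
- mod4: supply module: black plastic case 44 (x) x 30 (y) mm on a bright metal foot plate 4 thick, 36 wide (y); 38 mm tall, studs on top 3 more. Origin: case centre, underside of plate; z up, x along plate. The ear at +x has snapped off flush with the case; the plate runs from x = -36 to +22 mm. May be absent.
- mod5: supply module: black plastic case 44 (x) x 30 (y) mm on a bright metal foot plate 4 thick, 36 wide (y); 38 mm tall, studs on top 3 more. Origin: case centre, underside of plate; z up, x along plate. Plate whole: 72 mm long, a 14 mm ear beyond each end of the case. Filled (220 to 300 g) or an empty case (50 to 70 g): looks do not tell. May be absent.
- mod6: supply module: black plastic case 44 (x) x 30 (y) mm on a bright metal foot plate 4 thick, 36 wide (y); 38 mm tall, studs on top 3 more. Origin: case centre, underside of plate; z up, x along plate. Plate whole: 72 mm long, a 14 mm ear beyond each end of the case. Filled (220 to 300 g) or an empty case (50 to 70 g): looks do not tell. May be absent.
- mat: blue-grey bench mat, 340 (x) x 250 (y) x 2 mm, fixed, on which the modules stand (their feet 2 mm above the bench); origin at its centre, underside. It lies to the left or to the right of the cabinet, the scrap bin on the other side.
- bin: grey open plastic scrap bin, 220 x 220 mm outside, walls 4 mm thick and 50 mm high, fixed to the bench; origin at the centre of its underside, z up.
- bin_in (a point): centre of the scrap bin's inner floor; the floor inside is 212 x 212 mm.
- cabinet: low grey steel cabinet, fixed to the bench, 240 (x) x 240 (y) x 78 mm high, with one drawer; origin at the centre of its underside, its front looks along its own -x, towards the robot.
- cabinet_drawer0 (a joint): travel of the cabinet's drawer in m: 0 shut against its stop, 0.165 fully open; opens along the cabinet's -x. Starts shut or a little ajar. Light sliding friction of about 1 N; it stays where it is left.
- cabinet_drawer0_handle (a point): middle of the drawer's steel bar handle, 11 mm thick, 120 mm long along the cabinet's y, 43 mm above the bench; its axis is 35 mm in front of the drawer's white front panel (15 mm thick, top edge 66 mm above the bench). The point has the drawer's axes.
- drawer_floor (a point): centre of the drawer's inner floor, 22 mm above the bench; moves with the drawer, axes those of the cabinet. The inside is 195 (x) x 198 mm (y), walls 34 mm high. With the drawer shut this point is 1.5 mm in front of the cabinet's centre. The ceiling above the shut drawer is 66 mm above the bench.
- fan: bystander: black square case fan 120 x 120 x 26 mm lying flat, loose; leave alone. Origin: centre of its underside.
- spool: bystander: bare metal wire spool, 60 mm across, 46 mm tall, standing loose on the rear half of the cabinet's top; leave alone. Origin: centre of its underside.
- meter: bystander: hand-held test meter 150 x 75 x 35 mm lying flat, red case, loose; leave alone. Origin: centre of its underside.
Things that resemble listed ones, but are neither listed nor needed, are in the scene too. Leave any pink or purple look-alike of the mod3 alone.

How it is judged:
On the way, in this order (a step that is already met when the one before it is completed fails the run):
1. the drawer is pulled open by more than 100 mm (value of joint cabinet_drawer0 above 0.1 m), for 0.2 s.
2. all good modules stand upright in the open drawer, let go (value of joint cabinet_drawer0 above 0.06 m and x of mod2 in the frame of drawer_floor between -0.095 and 0.095 m and y of mod2 in the frame of drawer_floor between -0.095 and 0.095 m and z of mod2 in the frame of drawer_floor between -0.006 and 0.012 m and angle between each of mod2, mod3, mod6's own z axis and vertical below 0.2 rad and x of mod3 in the frame of drawer_floor between -0.095 and 0.095 m and y of mod3 in the frame of drawer_floor between -0.095 and 0.095 m and z of mod3 in the frame of drawer_floor between -0.006 and 0.012 m and x of mod6 in the frame of drawer_floor between -0.095 and 0.095 m and y of mod6 in the frame of drawer_floor between -0.095 and 0.095 m and z of mod6 in the frame of drawer_floor between -0.006 and 0.012 m and contact force between the fingers and mod2 below 0.1 N and contact force between the fingers and mod3 below 0.1 N and contact force between the fingers and mod6 below 0.1 N), for 0.2 s.
3. the drawer is pushed shut with the good modules in it (value of joint cabinet_drawer0 below 0.006 m and x of mod2 in the frame of drawer_floor between -0.095 and 0.095 m and y of mod2 in the frame of drawer_floor between -0.095 and 0.095 m and z of mod2 in the frame of drawer_floor between -0.006 and 0.012 m and angle between each of mod2, mod3, mod6's own z axis and vertical below 0.2 rad and x of mod3 in the frame of drawer_floor between -0.095 and 0.095 m and y of mod3 in the frame of drawer_floor between -0.095 and 0.095 m and z of mod3 in the frame of drawer_floor between -0.006 and 0.012 m and x of mod6 in the frame of drawer_floor between -0.095 and 0.095 m and y of mod6 in the frame of drawer_floor between -0.095 and 0.095 m and z of mod6 in the frame of drawer_floor between -0.006 and 0.012 m), for 0.2 s.
At the end, for the whole second after the job is handed in: The drawer is within 6 mm of its stop; every heavy module with both ears stands in it upright (within 0.2 rad) on its floor; every empty case and every module with a broken ear lies inside the scrap bin; all are at rest (all of step 3 and x of mod1 in the frame of bin_in between -0.105 and 0.105 m and y of mod1 in the frame of bin_in between -0.105 and 0.105 m and z of mod1 in the frame of bin_in between -0.006 and 0.055 m and x of mod5 in the frame of bin_in between -0.105 and 0.105 m and y of mod5 in the frame of bin_in between -0.105 and 0.105 m and z of mod5 in the frame of bin_in between -0.006 and 0.055 m and x of mod4 in the frame of bin_in between -0.105 and 0.105 m and y of mod4 in the frame of bin_in between -0.105 and 0.105 m and z of mod4 in the frame of bin_in between -0.006 and 0.055 m and linear speed of each of mod1, mod2, mod3, mod4, mod5, mod6 below 0.02 m/s); the robot touches nothing.
It fails at once if the fan is moved by more than 30 mm (distance of fan from where it was at the start of the episode above 0.03 m).
It fails at once if the wire spool is moved by more than 30 mm (distance of spool from where it was at the start of the episode above 0.03 m).
It fails at once if the test meter is moved by more than 30 mm (distance of meter from where it was at the start of the episode above 0.03 m).
Of mod1, mod2, mod3, mod4, mod5, mod6 only 4 to 6 are there at a start; the rules pass over those that are not, and their reading is None.
At some moment in a run one of mod1, mod2, mod3, mod4, mod5, mod6 may be knocked a few centimetres aside while the robot is not near it.
It also fails if it takes over 210 s, if anything falls off the work surface, if the arm or the gripper's body presses on something with over 40 N, if the wrist force passes 120 N, or if a joint passes its speed limit or range.

## Working session

There is one attempt and no reset: what is moved stays moved. The work goes in short steps, Python scripts to look and compute and a tool call to move; the robot and the scene stay as the last step left them, time stands still between calls to the robot, and variables do not carry over. Pictures are saved under pics/ and viewed, and the job is handed in when it is done.

Besides the shell and the picture viewer there is one more tool, called after "Call:" as name(argument=value, ...), one argument or row to a line, values as JSON. play_rows: Moves the arm, as the interface text tells. Its arguments: {"type":"object","properties":{"targets":{"type":"array","items":{"type":"number"}},"newtons":{"type":"number"}},"required":["targets"]}

```bash
ls; mkdir -p pics; python3 - <<'E'
from cell import readout, imaging
import cv2,json
s=readout.state();print(s)
for n in("side","top"):
    c=imaging.capture(n);print(n,{k:v for k,v in c.items() if k!="image"})
    cv2.imwrite(f"pics/{n}0.png",c["image"][:,:,::-1])
E
```

```text
pics
{'t': 0.0, 'joint_positions': array([ 1.23379786,  0.41193004, -0.01274239,  1.59704119,  0.00556312,
        1.13428519, -0.08221179]), 'qvel': array([ 0.00113703,  0.00130454,  0.00099248, -0.00079156,  0.00098768,
       -0.00077203,  0.00064751]), 'joint_efforts': array([ 1.06754567e-04, -6.00628066e+01,  6.82110563e-01, -2.99407893e+01,
        1.37905777e-02,  1.05998316e-02, -1.81778518e-05]), 'eef_pos': array([ 0.1658412 , -0.60208472,  0.23043528]), 'orientation': array([ 9.90980002e-01,  1.34007358e-01, -1.43676285e-04, -8.01801019e-04]), 'ft_force': array([ 0.25061523, -0.03902429,  0.07132451]), 'torque': array([ 0.03824576, -0.00790592, -0.00516029]), 'opening': 1.0021511570552573}
side {'fov_y': 45.949557656841385, 'cx': 280.5997748541196, 'cy': 216.31590677829112, 'cam_to_world': array([[-0.97515067,  0.16221066, -0.15089361,  0.39198579],
       [-0.22076716, -0.65455138,  0.72306594,  0.9540901 ],
       [ 0.01852138,  0.73841058,  0.674097  ,  1.03723118],
       [ 0.        ,  0.        ,  0.        ,  1.        ]])}
top {'fov_y': 49.60980883234169, 'cx': 278.7862048478411, 'cy': 211.487806145471, 'cam_to_world': array([[-0.00778619,  0.99356281, -0.11301468,  0.47680877],
       [-0.9999116 , -0.00651767,  0.0115895 , -0.05528164],
       [ 0.01077831,  0.11309492,  0.99352573,  1.18185195],
       [ 0.        ,  0.        ,  0.        ,  1.        ]])}
```

View pics/top0.png

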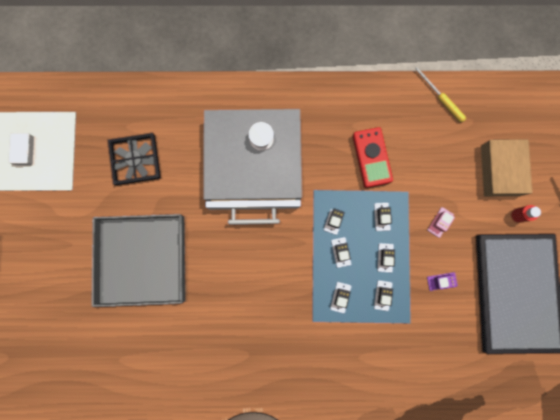

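View pics/side0.png

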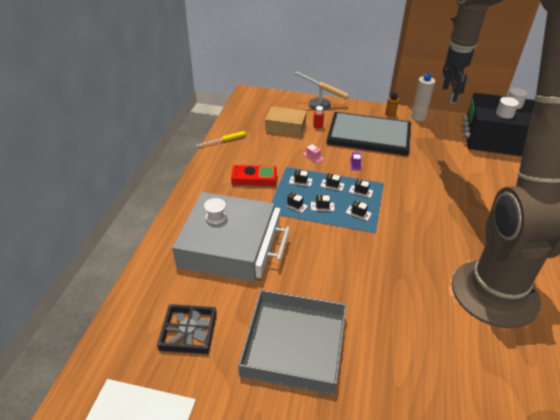

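```bash
cat > h.py <<'E'
import numpy as np, cv2
from cell import readout, imaging
def cap(n,save=None):
    c=imaging.capture(n)
    if save: cv2.imwrite(f"pics/{save}.png",c["image"][:,:,::-1])
    return c
def ray(c,u,v):
    H=c["image"].shape[0]; f=H/2/np.tan(np.radians(c["fov_y"])/2)
    d=np.array([(u-c["cx"])/f,-(v-c["cy"])/f,-1.]); M=c["cam_to_world"]
    return M[:3,3],M[:3,:3]@d
def plane(c,u,v,z):
    o,d=ray(c,u,v); return o+d*(z-o[2])/d[2]
def proj(c,p):
    M=c["cam_to_world"];q=M[:3,:3].T@(np.array(p)-M[:3,3]);H=c["image"].shape[0];f=H/2/np.tan(np.radians(c["fov_y"])/2)
    return c["cx"]+f*q[0]/-q[2], c["cy"]-f*q[1]/-q[2]
def crop(c,name,u0,v0,u1,v1,k):
    im=c["image"][v0:v1,u0:u1,::-1]
    cv2.imwrite(f"pics/{name}.png",cv2.resize(im,None,fx=k,fy=k,interpolation=cv2.INTER_CUBIC))
E
python3 - <<'E'
from h import *
c=cap("top"); crop(c,"matcrop",305,185,465,330,5)
crop(c,"cabcrop",195,100,310,240,5)
for n,pts in dict(mat=([(315,192),(409,192),(409,321),(314,321)],.002),bin=([(94,216),(183,216),(183,305),(94,305)],.05),cabtop=([(205,111),(300,110),(301,200),(204,200)],.078),handle=([(231,222),(276,221)],.043)).items():
    for p in pts[0]: print(n,plane(c,*p,pts[1]).round(4))
s=cap("side"); crop(s,"matside",265,130,395,230,6)
E
```

```text
mat [ 0.6619 -0.1646  0.002 ]
mat [ 0.6604 -0.4125  0.002 ]
mat [ 0.3276 -0.3991  0.002 ]
mat [ 0.3298 -0.1565  0.002 ]
bin [0.5973 0.3924 0.05  ]
bin [0.5958 0.171  0.05  ]
bin [0.377  0.1675 0.05  ]
bin [0.3789 0.3841 0.05  ]
cabtop [0.8568 0.1146 0.078 ]
cabtop [ 0.8584 -0.1234  0.078 ]
cabtop [ 0.6304 -0.1229  0.078 ]
cabtop [0.6319 0.1147 0.078 ]
handle [0.5806 0.0517 0.043 ]
handle [ 0.5823 -0.0614  0.043 ]
```

View pics/matcrop.png

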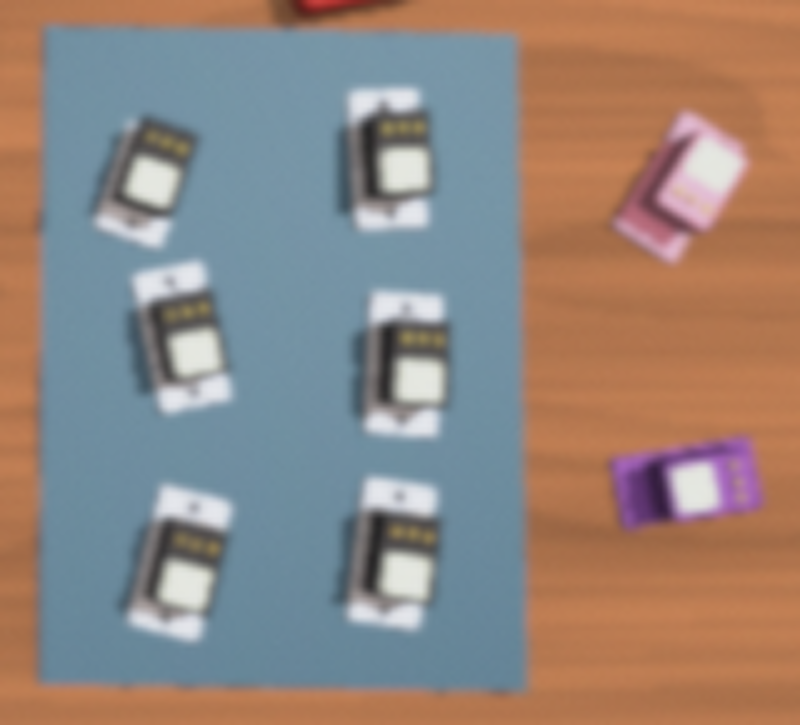

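View pics/cabcrop.png

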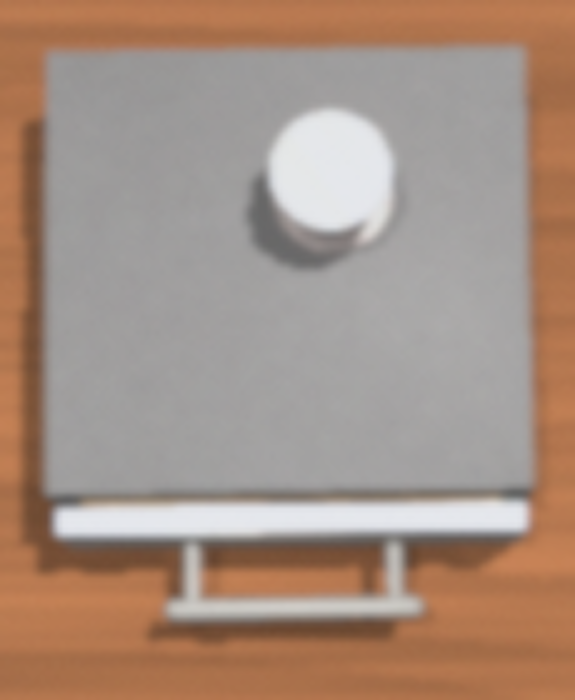

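View pics/matside.png

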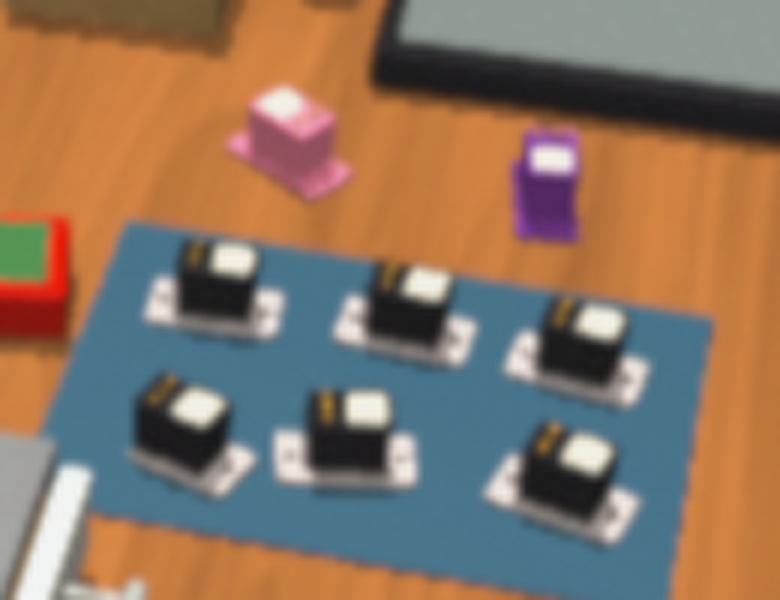

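```bash
python3 - <<'E'
from h import *
c=cap("top")
P=dict(B=[(348,92),(420,88),(430,228),(358,230)],C=[(133,273),(205,262),(233,400),(163,413)],D=[(370,291),(444,293),(439,437),(366,433)],E=[(160,485),(232,500),(203,640),(128,625)],F=[(364,476),(438,485),(421,629),(348,623)],A=[(123.5,159.5-8),(191.5,188.5-8),(163,247),(95,218)],mat=[(42,27),(518,37),(525,688),(40,684)])
for n,p in P.items():
    w=np.array([plane(c,305+(u+.5)/5-.5,185+(v+.5)/5-.5,.006 if n!="mat" else .002)[:2] for u,v in p])
    ax=(w[0]+w[1]-w[2]-w[3])/2; wy=(w[0]+w[3]-w[1]-w[2])/2
    print(n,w.mean(0).round(4),"yaw",np.degrees(np.arctan2(ax[1],ax[0])).round(1),"len",np.linalg.norm(ax).round(4),np.linalg.norm(wy).round(4))
P=dict(cab=([(45,50),(523,47),(530,495),(45,497)],.078),panel=([(53,508),(530,500),(527,530),(53,538)],.066),bar=([(167,600),(421,600),(421,614),(167,616)],.0485))
for n,(p,z) in P.items():
    w=np.array([plane(c,195+(u+.5)/5-.5,100+(v+.5)/5-.5,z)[:2] for u,v in p]);print(n,w.round(4).tolist(),w.mean(0).round(4))
E
```

```text
B [ 0.5958 -0.3391] yaw 2.2 len 0.0729 0.0377
C [ 0.5043 -0.2296] yaw 10.5 len 0.0729 0.0373
D [ 0.4899 -0.3437] yaw -3.8 len 0.0736 0.038
E [ 0.3896 -0.2256] yaw -13.8 len 0.0724 0.0382
F [ 0.3934 -0.3342] yaw -8.5 len 0.0741 0.0378
A [ 0.5758 -0.2103] yaw -24.3 len 0.0379 0.0383
mat [ 0.4953 -0.2808] yaw -1.4 len 0.3372 0.2493
cab [[0.8604, 0.1182], [0.861, -0.1214], [0.6339, -0.1219], [0.6344, 0.1157]] [ 0.7474 -0.0024]
panel [[0.6305, 0.1135], [0.6331, -0.1226], [0.6181, -0.121], [0.6156, 0.1134]] [ 0.6243 -0.0042]
bar [[0.5861, 0.0587], [0.5853, -0.0684], [0.5782, -0.0683], [0.5781, 0.0587]] [ 0.5819 -0.0048]
```

Call:
play_rows(
  targets=[0.67,0.96,0,0,0,3,0.35,0.67,0.96,0,0,0,3,0.35,0.67,0.96,0,0,0,3,0.35,0.67,0.96,0,0,0,3,0.35,0.67,0.96,0,0,0,3,0.35],
  newtons=60,
)

```text
t: 0.88
eef_pos: [0.2506, -0.4813, 0.2313]
orientation: [0.965, 0.263, 0.0, 0.0]
ft_force: [1.0, -0.5, -0.2]
opening: 0.348
```

Call:
play_rows(
  targets=[0.67,0.96,0,0,0,3,0.35,0.67,0.96,0,0,0,3,0.35,0.67,0.96,0,0,0,3,0.35,0.67,0.96,0,0,0,3,0.35,0.67,0.96,0,0,0,3,0.35],
)

```text
t: 1.5
eef_pos: [0.3346, -0.3609, 0.2313]
orientation: [0.922, 0.388, 0.0, 0.0]
ft_force: [0.3, 0.1, -0.2]
opening: 0.353
```

Call:
play_rows(
  targets=[0.67,0.96,0,0,0,3,0.35,0.67,0.96,0,0,0,3,0.35,0.67,0.96,0,0,0,3,0.35,0.67,0.96,0,0,0,3,0.35,0.67,0.96,0,0,0,3,0.35],
)

```text
t: 2.12
eef_pos: [0.4183, -0.2409, 0.2313]
orientation: [0.863, 0.505, 0.0, -0.0]
ft_force: [0.4, 0.5, -0.3]
opening: 0.353
```

Call:
play_rows(
  targets=[0.67,0.96,0,0,0,3,0.35,0.67,0.96,0,0,0,3,0.35,0.67,0.96,0,0,0,3,0.35,0.67,0.96,0,0,0,3,0.35,0.67,0.96,0,0,0,3,0.35],
)

```text
t: 2.75
eef_pos: [0.5018, -0.1208, 0.2312]
orientation: [0.79, 0.613, 0.0, -0.0]
ft_force: [0.2, -0.2, 0.6]
opening: 0.352
```

Call:
play_rows(
  targets=[0.67,0.96,0,0,0,3,0.35,0.67,0.96,0,0,0,3,0.35,0.67,0.96,0,0,0,3,0.35,0.67,0.96,0,0,0,3,0.35,0.67,0.96,0,0,0,3,0.35],
)

```text
t: 3.38
eef_pos: [0.5853, -0.0007, 0.2312]
orientation: [0.704, 0.711, 0.0, -0.0]
ft_force: [-0.4, 0.3, 0.3]
opening: 0.348
```

Call:
play_rows(
  targets=[-0.1,0,-1,0,0,0,0.32,0,0,-1,0,0,0,0.32,0,0,-1,0,0,0,0.32,0,0,-1,0,0,0,0.32,0,0,-1,0,0,0,0.32],
)

```text
t: 4.0
eef_pos: [0.5823, -0.0014, 0.1054]
orientation: [0.704, 0.71, 0.0, -0.0]
ft_force: [1.1, 0.2, 0.4]
opening: 0.319
```

```bash
python3 - <<'E'
from h import *
c=cap("side"); crop(c,"h1",210,180,330,280,6)
c=cap("top"); crop(c,"h2",190,150,320,260,6)
E
```

```text
(no output)
```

View pics/h1.png

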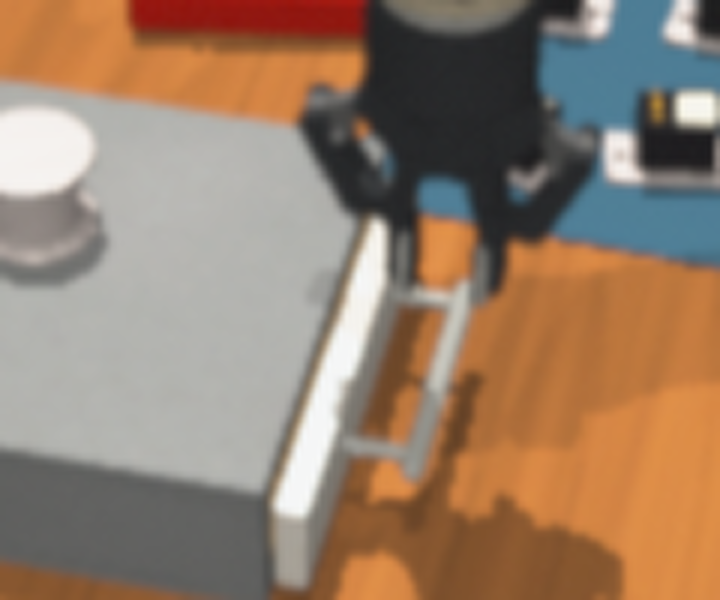

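View pics/h2.png

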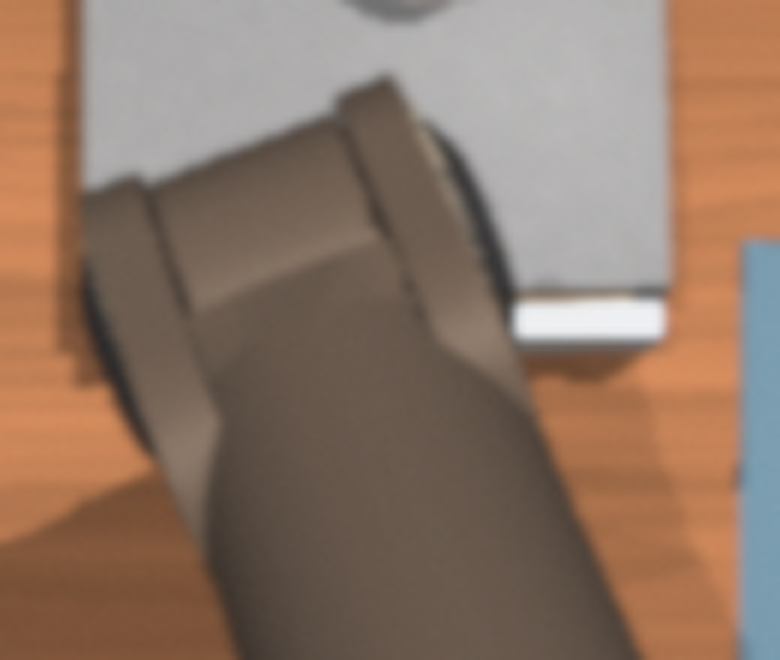

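Call:
play_rows(
  targets=[0,0,-1,0,0,0,0.32,0,0,-1,0,0,0,0.32,0,0,-1,0,0,0,0.32,0,0,0,0,0,0,0.32],
)

```text
t: 4.6
eef_pos: [0.5815, -0.002, 0.0306]
orientation: [0.704, 0.71, -0.001, -0.001]
ft_force: [0.3, 0.3, 0.8]
opening: 0.319
```

Call:
play_rows(
  targets=[0,0,0,0,0,0,0,0,0,0,0,0,0,0,0,0,0,0,0,0,0],
)

```text
t: 4.97
eef_pos: [0.5834, -0.002, 0.0328]
orientation: [0.705, 0.71, 0.001, 0.001]
ft_force: [-0.6, 2.6, 6.6]
opening: 0.105
```

Call:
play_rows(
  targets=[-0.4,0,0,0,0,0,0,-0.8,0,0,0,0,0,0,-0.8,0,0,0,0,0,0,-0.8,0,0,0,0,0,0,-0.8,0,0,0,0,0,0],
)

```text
t: 5.6
eef_pos: [0.4931, -0.0027, 0.0327]
orientation: [0.705, 0.71, 0.001, 0.001]
ft_force: [1.9, 0.4, 10.0]
opening: 0.102
```

Call:
play_rows(
  targets=[-0.8,0,0,0,0,0,0,-0.8,0,0,0,0,0,0,-0.8,0,0,0,0,0,0,-0.3,0,0,0,0,0,0,0,0,0,0,0,0,0],
)

```text
t: 6.22
eef_pos: [0.425, -0.0032, 0.0326]
orientation: [0.705, 0.709, 0.0, 0.001]
ft_force: [-0.6, -0.0, 13.4]
opening: 0.102
```

Call:
play_rows(
  targets=[0,0,0,0,0,0,0.32,0,0,0,0,0,0,0.32,0,0,1,0,0,0,0.32,0,0,1,0,0,0,0.32,0,0,1,0,0,0,0.32],
)

```text
t: 6.85
eef_pos: [0.4241, -0.0026, 0.1067]
orientation: [0.705, 0.71, -0.0, -0.0]
ft_force: [0.9, -0.1, -0.6]
opening: 0.319
```

Call:
play_rows(
  targets=[0,-0.8,1,0,0,-10,0.6,0,-1,1,0,0,-10,0.6,0,-1,0.5,0,0,-10,0.6,0,-1,0,0,0,-10,0.6,0,-1,0,0,0,-10,0.6],
)

```text
t: 7.48
eef_pos: [0.4243, -0.1234, 0.1688]
orientation: [0.94, 0.343, -0.0, 0.0]
ft_force: [0.3, 0.7, 0.0]
opening: 0.599
```

```bash
python3 - <<'E'
from h import *
c=cap("side","s2")
c=cap("top","t2")
E
```

```text
(no output)
```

View pics/t2.png

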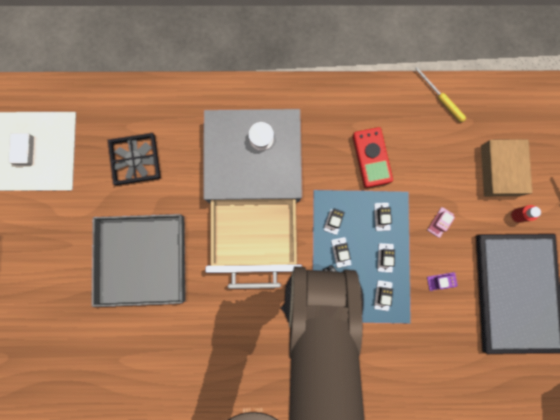

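View pics/s2.png

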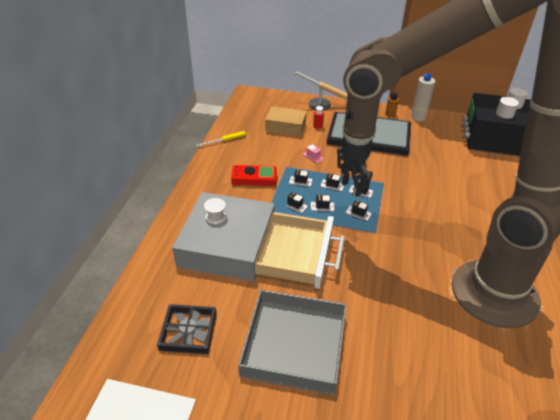

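Call:
play_rows(
  targets=[-0.28,-0.82,-0.4,0,0,-10.6,0.6,-0.28,-0.82,-0.4,0,0,-10.6,0.6,-0.28,-0.82,-0.4,0,0,-10.6,0.6,-0.28,-0.82,-0.4,0,0,-10.6,0.6,-0.28,-0.82,-0.4,0,0,-10.6,0.6],
)

```text
t: 8.2
eef_pos: [0.3894, -0.2248, 0.1182]
orientation: [0.994, -0.111, -0.0, -0.0]
ft_force: [0.6, -0.3, 0.6]
opening: 0.603
```

Call:
play_rows(
  targets=[0,0,0,0,0,-1,0.6,0,0,0,0,0,0,0.6],
)

```text
t: 8.45
eef_pos: [0.3901, -0.2239, 0.1189]
orientation: [0.993, -0.116, -0.0, -0.0]
ft_force: [0.8, 0.1, 0.2]
opening: 0.599
```

```bash
cat >> h.py <<'E'
def d(x,y,z,psi):
    s=readout.state();p=s["eef_pos"];q=s["orientation"];a=np.degrees(2*np.arctan2(q[1],q[0]))
    print("t",round(s["t"],2),"pos",p.round(4),"psi",a.round(1),"units",((np.array([x,y,z])-p)/.025).round(2),"turn",round((psi-a+90)%180-90,1),"F",s["ft_force"].round(2),"q7",s["joint_positions"][6].round(2))
E
python3 - <<'E'
from h import *
d(.3896,-.2256,.012,-13.8)
c=cap("side"); crop(c,"e1",310,120,420,240,5)
E
```

```text
t 8.45 pos [ 0.3901 -0.2239  0.1189] psi -13.3 units [-0.02 -0.07 -4.27] turn -0.5 F [0.81 0.1  0.16] q7 -1.46
```

View pics/e1.png

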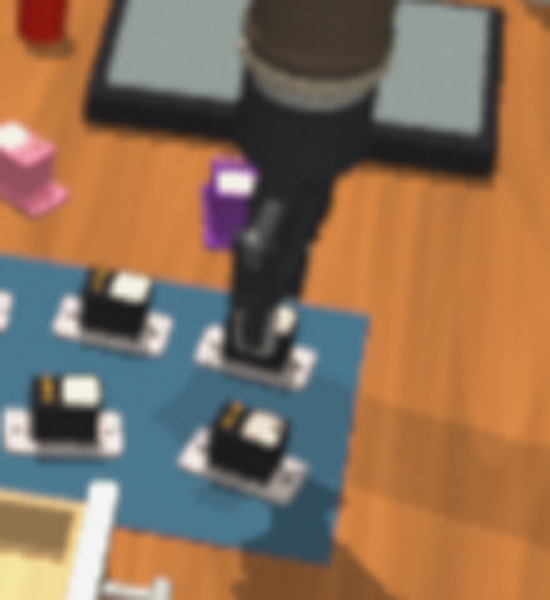

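Call:
play_rows(
  targets=[0,-0.07,-1,0,0,0,0.6,0,0,-1,0,0,0,0.6,0,0,-1,0,0,0,0.6,0,0,-1,0,0,0,0.6,0,0,-0.2,0,0,0,0.6],
)

```text
t: 9.12
eef_pos: [0.3895, -0.2255, 0.0129]
orientation: [0.993, -0.117, -0.001, -0.001]
ft_force: [-0.5, -0.0, 0.6]
opening: 0.603
```

Call:
play_rows(
  targets=[0,0,0,0,0,0,0,0,0,0,0,0,0,0,0,0,0,0,0,0,0,0,0,0,0,0,0,0],
  newtons=40,
)

```text
t: 9.62
eef_pos: [0.3902, -0.227, 0.0145]
orientation: [0.993, -0.118, 0.001, 0.0]
ft_force: [-0.7, 1.7, 7.6]
opening: 0.346
```

Call:
play_rows(
  targets=[0,0,0.5,0,0,0,0,0,0,1,0,0,0,0,0,0,1,0,0,0,0,0,0,0.5,0,0,0,0,0,0,0,0,0,0,0],
)

```text
t: 10.25
eef_pos: [0.3902, -0.2272, 0.0896]
orientation: [0.993, -0.118, 0.001, 0.0]
ft_force: [-0.6, 0.1, -2.7]
opening: 0.345
```

```bash
python3 - <<'E'
from h import *
for i in range(4):
  c=cap("side"); print(readout.state()["ft_force"].round(2))
crop(c,"e2",310,100,420,220,5); crop(cap("top"),"e3",280,180,420,330,4)
d(.545,.055,.036,0)
E
```

```text
[-1.16 -0.41 -2.62]
[ 0.12 -0.74 -2.2 ]
[ 0.42  0.22 -2.06]
[-0.47 -0.11 -1.97]
t 10.5 pos [ 0.3891 -0.2265  0.088 ] psi -13.6 units [ 6.23 11.26 -2.08] turn 13.6 F [ 0.02  0.12 -2.23] q7 -1.48
```

View pics/e2.png

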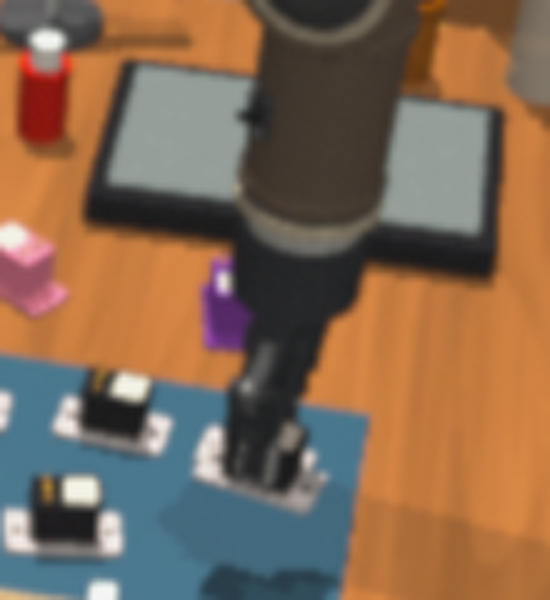

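Call:
play_rows(
  targets=[0.2,0.5,1,0,0,1,0,0.5,0.9,0.5,0,0,2,0,0.5,0.9,0,0,0,2,0,0.5,0.9,0,0,0,2,0,0.5,0.9,0,0,0,2,0],
)

```text
t: 11.12
eef_pos: [0.4455, -0.1221, 0.126]
orientation: [0.999, -0.038, 0.0, -0.0]
ft_force: [0.9, 1.1, -2.2]
opening: 0.346
```

Call:
play_rows(
  targets=[0.5,0.9,0,0,0,2,0,0.5,0.9,0,0,0,2,0,0.5,0.9,0,0,0,0.6,0,0.5,0.9,0,0,0,0,0,0.5,0.9,0,0,0,0,0],
)

```text
t: 11.75
eef_pos: [0.5076, -0.0094, 0.1259]
orientation: [1.0, 0.001, -0.0, -0.0]
ft_force: [0.2, 0.1, -2.3]
opening: 0.346
```

Call:
play_rows(
  targets=[0.5,0.9,0,0,0,0,0,0.5,0.9,0,0,0,0,0,0.5,0.85,0,0,0,0,0,0,0,0,0,0,0,0],
)

```text
t: 12.25
eef_pos: [0.5451, 0.0583, 0.1258]
orientation: [1.0, 0.002, -0.0, -0.001]
ft_force: [0.3, -0.2, -2.4]
opening: 0.348
```

```bash
python3 - <<'E'
from h import *
d(.545,.055,.036,0)
crop(cap("side"),"e4",230,140,370,290,4);crop(cap("top"),"e5",190,180,320,300,5)
E
```

```text
t 12.25 pos [0.5451 0.0583 0.1258] psi 0.3 units [-0.   -0.13 -3.59] turn -0.3 F [ 0.31 -0.24 -2.4 ] q7 -1.92
```

View pics/e4.png

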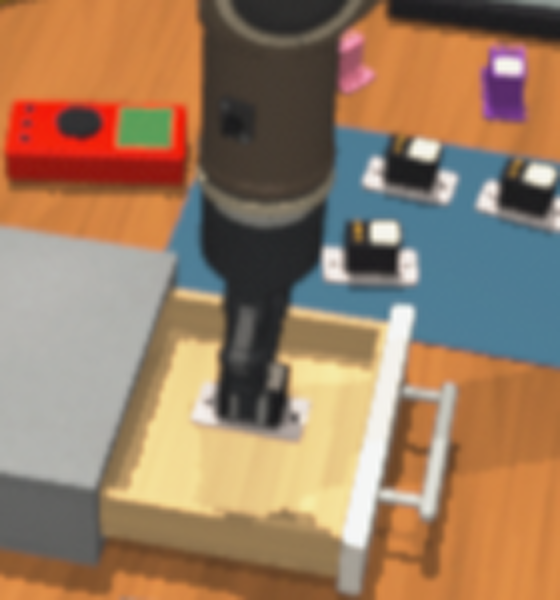

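View pics/e5.png

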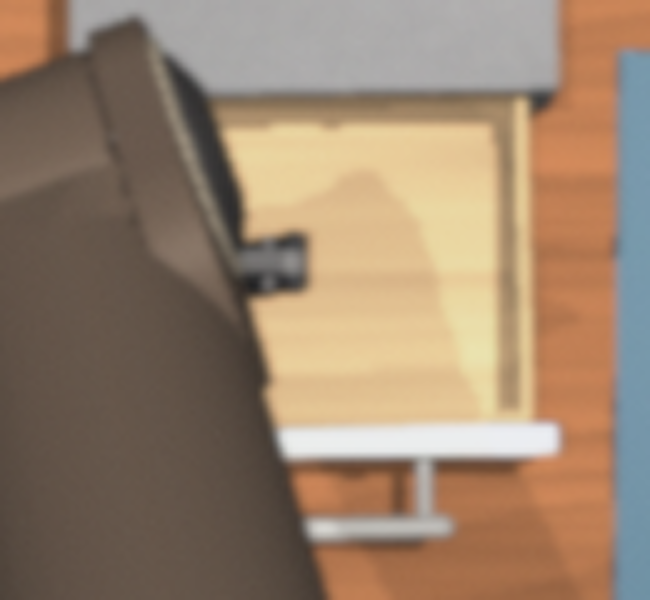

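Call:
play_rows(
  targets=[0,-0.2,-1,0,0,0,0,0,0,-1,0,0,0,0,0,0,-1,0,0,0,0,0,0,-0.45,0,0,0,0,0,0,-0.1,0,0,0,0],
)

```text
t: 12.98
eef_pos: [0.5443, 0.0491, 0.0371]
orientation: [1.0, -0.0, -0.001, 0.0]
ft_force: [0.9, -0.6, -2.2]
opening: 0.348
```

```bash
python3 - <<'E'
from h import *
d(.545,.055,.036,0)
E
```

```text
t 12.97 pos [0.5443 0.0491 0.0371] psi -0.0 units [ 0.03  0.24 -0.04] turn 0.0 F [ 0.94 -0.62 -2.19] q7 -1.97
```

Call:
play_rows(
  targets=[0,0.25,0,0,0,0,0,0,0,-0.08,0,0,0,0,0,0,0,0,0,0,0.47,0,0,0,0,0,0,0.47,0,0,0,0,0,0,0.47],
)

```text
t: 13.6
eef_pos: [0.5449, 0.0556, 0.0358]
orientation: [1.0, -0.0, 0.0, 0.0]
ft_force: [0.1, 0.1, -0.7]
opening: 0.469
```

Call:
play_rows(
  targets=[0,0,0.6,0,0,0,0.47,0,0,1,0,0,0,0.47,0,0,1,0,0,0,0.47,0,-0.6,1,0,0,0,0.6,0,-1,0.2,0,0,0,0.6],
)

```text
t: 14.22
eef_pos: [0.5461, 0.0164, 0.1336]
orientation: [1.0, 0.001, 0.002, -0.0]
ft_force: [0.6, -0.8, -0.7]
opening: 0.598
```

Call:
play_rows(
  targets=[0,-1,0,0,0,0,0.6,-0.2,-1,0,0,0,2,0.6,-0.2,-1,0,0,0,2,0.6,-0.2,-1,0,0,0,3,0.6,-0.2,-1,0,0,0,3,0.6],
)

```text
t: 14.85
eef_pos: [0.5247, -0.1101, 0.1317]
orientation: [0.996, 0.088, 0.001, 0.0]
ft_force: [0.1, -0.8, -0.3]
opening: 0.6
```

```bash
python3 - <<'E'
from h import *
d(.5043,-.2296,.012,10.5)
crop(cap("side"),"f4",230,100,390,260,4);crop(cap("top"),"f5",190,170,430,330,3)
E
```

```text
t 14.85 pos [ 0.5247 -0.1101  0.1317] psi 10.1 units [-0.82 -4.78 -4.79] turn 0.4 F [ 0.08 -0.83 -0.3 ] q7 -1.44
```

View pics/f4.png

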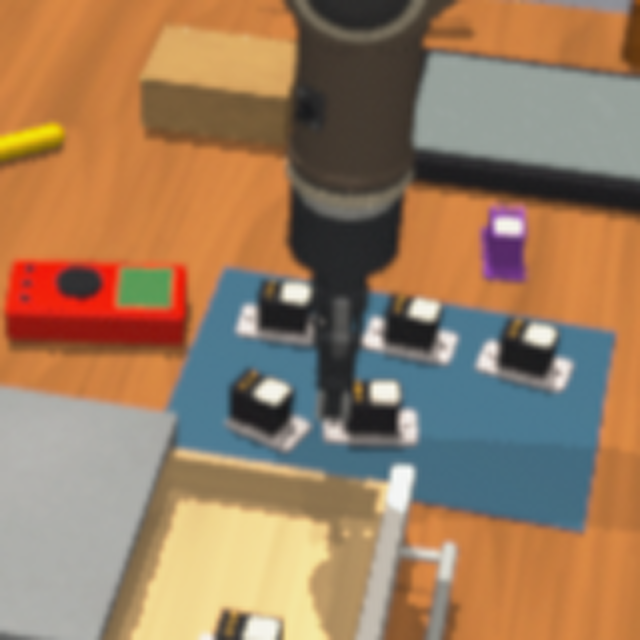

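View pics/f5.png

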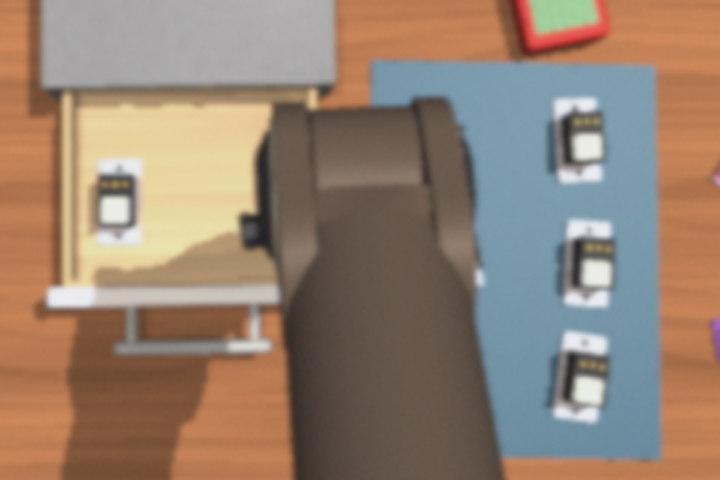

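Call:
play_rows(
  targets=[-0.2,-0.96,-0.3,0,0,0.4,0.6,-0.2,-0.96,-0.3,0,0,0,0.6,-0.2,-0.96,-0.3,0,0,0,0.6,-0.15,-0.96,-0.3,0,0,0,0.6,-0.1,-0.9,0,0,0,0,0.6],
)

```text
t: 15.58
eef_pos: [0.5035, -0.2276, 0.1008]
orientation: [0.996, 0.091, -0.0, -0.0]
ft_force: [-0.1, -0.8, -0.1]
opening: 0.597
```

Call:
play_rows(
  targets=[0,0,0,0,0,0,0.6,0,0,0,0,0,0,0.6],
)

```text
t: 15.82
eef_pos: [0.5041, -0.2264, 0.101]
orientation: [0.996, 0.091, 0.0, -0.0]
ft_force: [0.1, 0.5, 0.4]
opening: 0.602
```

```bash
python3 - <<'E'
from h import *
d(.5043,-.2296,.012,10.5)
E
```

```text
t 15.82 pos [ 0.5041 -0.2264  0.101 ] psi 10.4 units [ 0.01 -0.13 -3.56] turn 0.1 F [0.14 0.53 0.37] q7 -1.22
```

Call:
play_rows(
  targets=[0,-0.12,-1,0,0,0,0.6,0,0,-1,0,0,0,0.6,0,0,-1,0,0,0,0.6,0,0,-0.54,0,0,0,0.6,0,0,0,0,0,0,0.6],
)

```text
t: 16.45
eef_pos: [0.5033, -0.2297, 0.0116]
orientation: [0.996, 0.091, -0.001, -0.001]
ft_force: [-1.3, 0.5, 0.5]
opening: 0.604
```

Call:
play_rows(
  targets=[0,0,0,0,0,0,0,0,0,0,0,0,0,0,0,0,0,0,0,0,0,0,0,0,0,0,0,0],
)

```text
t: 16.95
eef_pos: [0.5043, -0.2309, 0.0131]
orientation: [0.996, 0.091, 0.001, 0.0]
ft_force: [-0.1, 1.2, 6.0]
opening: 0.342
```

Call:
play_rows(
  targets=[0,0,0.5,0,0,0,0,0,0,1,0,0,0,0,0,0,1,0,0,0,0,0,0,0.5,0,0,0,0,0,0,0,0,0,0,0],
)

```text
t: 17.58
eef_pos: [0.5038, -0.2311, 0.0879]
orientation: [0.996, 0.091, 0.001, 0.0]
ft_force: [-0.7, 0.3, -3.1]
opening: 0.343
```

```bash
python3 - <<'E'
from h import *
for i in range(4):
  c=cap("side"); print(readout.state()["ft_force"].round(2))
d(.545,-.003,.036,0)
crop(c,"g4",230,100,390,260,4)
E
```

```text
[-0.39  0.08 -3.13]
[ 0.06  0.5  -3.62]
[-0.18 -0.1  -3.39]
[-0.69  0.32 -3.15]
t 17.77 pos [ 0.5028 -0.2306  0.086 ] psi 10.4 units [ 1.69  9.1  -2.  ] turn -10.4 F [-0.69  0.32 -3.15] q7 -1.22
```

View pics/g4.png

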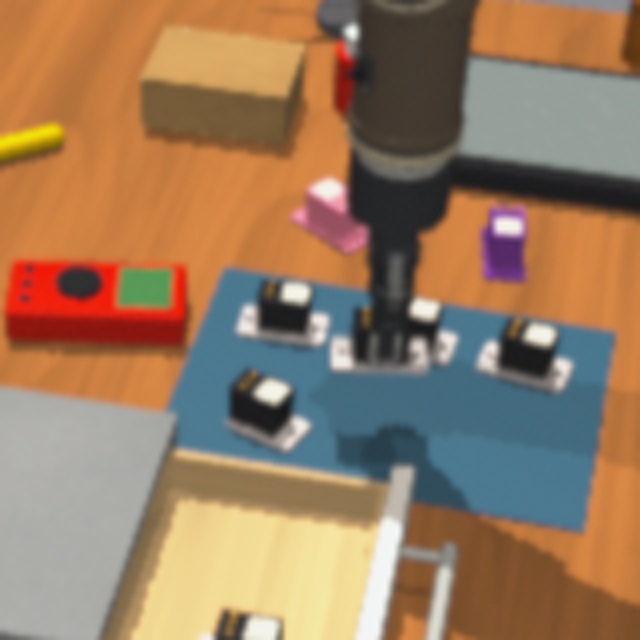

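Call:
play_rows(
  targets=[0.1,0.6,1,0,0,-1.4,0,0.2,0.95,0.5,0,0,-1.5,0,0.2,0.95,0,0,0,-1.5,0,0.2,0.95,0,0,0,-1.5,0,0.2,0.95,0,0,0,-1.5,0],
)

```text
t: 18.4
eef_pos: [0.5256, -0.1199, 0.1237]
orientation: [1.0, 0.026, -0.001, -0.0]
ft_force: [-0.3, 0.5, -2.8]
opening: 0.342
```

Call:
play_rows(
  targets=[0.2,0.95,0,0,0,-1.5,0,0.2,0.95,0,0,0,-1.5,0,0.2,0.95,0,0,0,0,0,0.2,0.95,0,0,0,0,0,0,0.9,0,0,0,0,0],
)

```text
t: 19.02
eef_pos: [0.5458, -0.0023, 0.1236]
orientation: [1.0, 0.0, -0.001, -0.0]
ft_force: [0.4, -0.7, -2.5]
opening: 0.349
```

Call:
play_rows(
  targets=[0,0,0,0,0,0,0,0,0,-0.5,0,0,0,0,0,0,-0.5,0,0,0,0],
)

```text
t: 19.4
eef_pos: [0.5456, -0.0047, 0.0982]
orientation: [1.0, -0.001, -0.0, 0.0]
ft_force: [-0.3, 0.2, -2.8]
opening: 0.344
```

```bash
python3 - <<'E'
from h import *
d(.545,-.003,.036,0)
E
```

```text
t 19.4 pos [ 0.5456 -0.0047  0.0982] psi -0.1 units [-0.02  0.07 -2.49] turn 0.1 F [-0.3   0.22 -2.84] q7 -1.83
```

Call:
play_rows(
  targets=[0,0,-1,0,0,0,0,0,0,-1,0,0,0,0,0,0,-0.4,0,0,0,0,0,0,-0.12,0,0,0,0,0,0,0,0,0,0,0],
)

```text
t: 20.02
eef_pos: [0.5463, -0.0034, 0.0369]
orientation: [1.0, -0.0, 0.0, 0.0]
ft_force: [0.0, 0.4, -1.9]
opening: 0.344
```

Call:
play_rows(
  targets=[0,0,0,0,0,0,0.46,0,0,0,0,0,0,0.46,0,0,0,0,0,0,0.46,0,0,0.6,0,0,0,0.46,0,0,1,0,0,0,0.46],
)

```text
t: 20.65
eef_pos: [0.5455, -0.0032, 0.0773]
orientation: [1.0, 0.0, -0.001, -0.0]
ft_force: [0.6, -0.6, -0.0]
opening: 0.462
```

Call:
play_rows(
  targets=[0,0,1,0,0,0,0.46,0,-0.5,1,0,0,0,0.6,0,-1,0,0,0,0,0.6,-0.2,-1,0,0,0,0,0.6,-0.3,-1,0,0,0,0,0.6],
)

```text
t: 21.28
eef_pos: [0.5336, -0.0915, 0.1278]
orientation: [1.0, 0.0, 0.001, 0.0]
ft_force: [0.0, -0.6, -0.0]
opening: 0.602
```

Call:
play_rows(
  targets=[-0.3,-1,0,0,0,0,0.6,-0.3,-1,0,0,0,0,0.6,-0.3,-1,0,0,0,-1,0.6,-0.3,-1,0,0,0,-1,0.6,-0.3,-1,0,0,0,-1,0.6],
)

```text
t: 21.9
eef_pos: [0.4959, -0.2166, 0.1278]
orientation: [1.0, -0.026, 0.001, 0.0]
ft_force: [-0.3, 0.8, -0.9]
opening: 0.6
```

```bash
python3 - <<'E'
from h import *
d(.4899,-.3437,.012,-3.8)
crop(cap("side"),"i4",230,100,390,280,3);crop(cap("top"),"i5",190,170,430,330,3)
E
```

```text
t 21.9 pos [ 0.4959 -0.2166  0.1278] psi -3.0 units [-0.24 -5.08 -4.63] turn -0.8 F [-0.34  0.77 -0.9 ] q7 -1.43
```

View pics/i4.png

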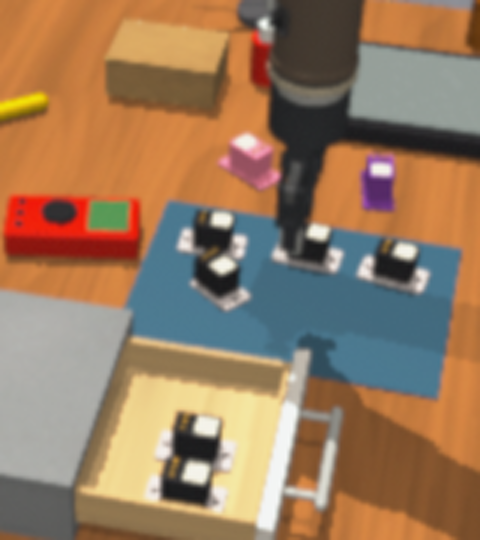

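View pics/i5.png

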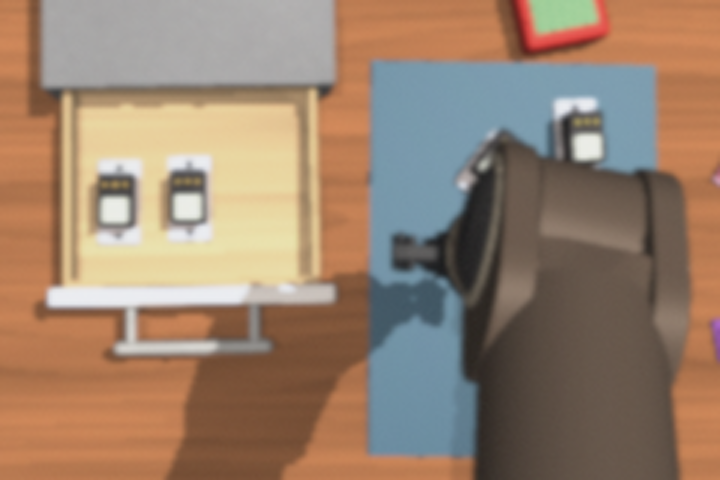

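Call:
play_rows(
  targets=[-0.1,-1,-0.2,0,0,-0.8,0.6,-0.1,-1,-0.2,0,0,0,0.6,-0.05,-1,-0.2,0,0,0,0.6,0,-1,-0.2,0,0,0,0.6,0,-1,-0.2,0,0,0,0.6],
)

```text
t: 22.62
eef_pos: [0.4899, -0.3419, 0.1014]
orientation: [0.999, -0.033, 0.0, 0.0]
ft_force: [0.4, -0.1, -1.0]
opening: 0.6
```

Call:
play_rows(
  targets=[0,-0.08,0,0,0,0,0.6,0,0,0,0,0,0,0.6],
)

```text
t: 22.88
eef_pos: [0.4899, -0.342, 0.1015]
orientation: [0.999, -0.033, -0.0, -0.0]
ft_force: [0.5, -0.2, -0.6]
opening: 0.594
```

```bash
python3 - <<'E'
from h import *
d(.4899,-.3437,.012,-3.8)
crop(cap("side"),"j4",260,100,390,230,5);crop(cap("top"),"j5",300,170,460,330,5)
E
```

```text
t 22.88 pos [ 0.4899 -0.342   0.1015] psi -3.8 units [-0.   -0.07 -3.58] turn -0.0 F [ 0.45 -0.19 -0.57] q7 -1.23
```

View pics/j4.png

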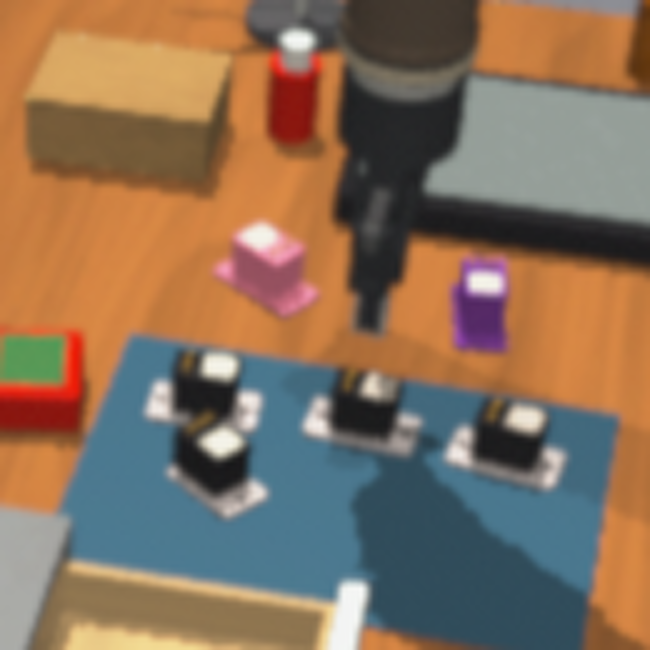

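View pics/j5.png

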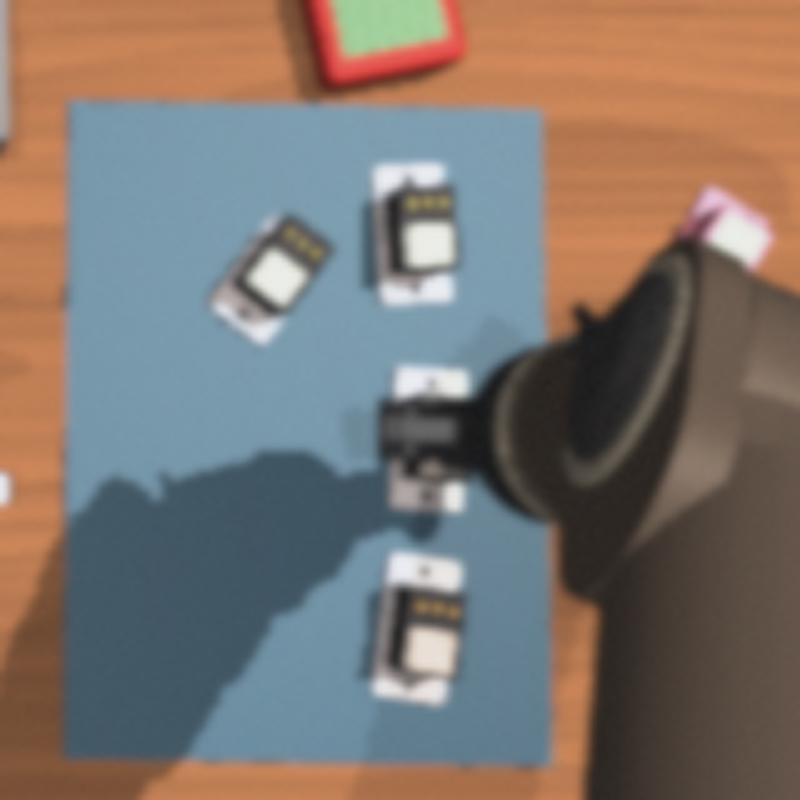

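Call:
play_rows(
  targets=[0,-0.08,-1,0,0,0,0.6,0,0,-1,0,0,0,0.6,0,0,-1,0,0,0,0.6,0,0,-0.55,0,0,0,0.6,0,0,0,0,0,0,0.6],
)

```text
t: 23.6
eef_pos: [0.4895, -0.3439, 0.0123]
orientation: [0.999, -0.033, -0.001, -0.0]
ft_force: [0.6, -0.7, -0.3]
opening: 0.599
```

Call:
play_rows(
  targets=[0,0,0,0,0,0,0,0,0,0,0,0,0,0,0,0,0,0,0,0,0,0,0,0,0,0,0,0],
)

```text
t: 24.1
eef_pos: [0.4905, -0.3452, 0.014]
orientation: [0.999, -0.033, 0.001, 0.0]
ft_force: [-1.3, -0.4, 6.9]
opening: 0.343
```

Call:
play_rows(
  targets=[0,0,0.5,0,0,0,0,0,0,1,0,0,0,0,0,0,1,0,0,0,0,0,0,0.5,0,0,0,0,0,0,0,0,0,0,0],
)

```text
t: 24.72
eef_pos: [0.49, -0.3451, 0.0887]
orientation: [0.999, -0.033, 0.001, 0.0]
ft_force: [0.1, -0.3, -3.0]
opening: 0.339
```

```bash
python3 - <<'E'
from h import *
for i in range(4):
  c=cap("side"); print(readout.state()["ft_force"].round(2))
d(.545,-.061,.036,0)
E
```

```text
[ 0.37 -0.15 -2.74]
[-0.79  0.65 -2.72]
[-0.58 -0.26 -2.51]
[-0.32  0.13 -2.13]
t 24.93 pos [ 0.489  -0.3444  0.0867] psi -3.8 units [ 2.24 11.34 -2.03] turn 3.8 F [-0.32  0.13 -2.13] q7 -1.23
```

Call:
play_rows(
  targets=[0,0.6,1,0,0,0.8,0,0.1,0.95,0.6,0,0,1,0,0.2,0.95,0,0,0,1,0,0.2,0.95,0,0,0,1,0,0.2,0.95,0,0,0,0,0],
)

```text
t: 25.55
eef_pos: [0.5072, -0.2324, 0.127]
orientation: [1.0, 0.001, -0.001, -0.0]
ft_force: [1.4, 0.2, -2.8]
opening: 0.346
```

Call:
play_rows(
  targets=[0.2,0.95,0,0,0,0,0,0.2,0.95,0,0,0,0,0,0.3,0.95,0,0,0,0,0,0.3,0.95,0,0,0,0,0,0.3,0.95,0,0,0,0,0],
)

```text
t: 26.18
eef_pos: [0.5394, -0.1137, 0.1269]
orientation: [1.0, 0.001, -0.001, -0.0]
ft_force: [0.6, 0.3, -1.9]
opening: 0.341
```

Call:
play_rows(
  targets=[0.2,0.95,0,0,0,0,0,0,0.95,0,0,0,0,0,0,0.2,0,0,0,0,0,0,0,-0.5,0,0,0,0,0,0,-0.5,0,0,0,0],
)

```text
t: 26.8
eef_pos: [0.5443, -0.0647, 0.1015]
orientation: [1.0, -0.001, -0.0, 0.0]
ft_force: [0.2, -1.2, -2.5]
opening: 0.344
```

```bash
python3 - <<'E'
from h import *
d(.545,-.06,.036,0)
crop(cap("side"),"k4",230,140,370,290,4)
E
```

```text
t 26.8 pos [ 0.5443 -0.0647  0.1015] psi -0.1 units [ 0.03  0.19 -2.62] turn 0.1 F [ 0.24 -1.16 -2.55] q7 -1.71
```

View pics/k4.png

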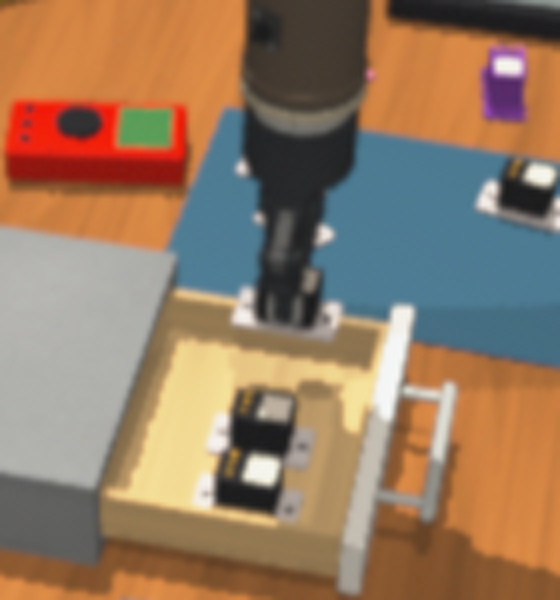

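Call:
play_rows(
  targets=[0,0.15,-0.5,0,0,0,0,0,0,-0.8,0,0,0,0,0,0,-0.8,0,0,0,0,0,0,-0.4,0,0,0,0,0,0,0,0,0,0,0],
)

```text
t: 27.48
eef_pos: [0.5443, -0.0598, 0.0395]
orientation: [1.0, -0.0, -0.001, -0.0]
ft_force: [-0.3, -0.4, -2.7]
opening: 0.348
```

```bash
python3 - <<'E'
from h import *
d(.545,-.06,.036,0)
E
```

```text
t 27.48 pos [ 0.5443 -0.0598  0.0395] psi -0.0 units [ 0.03 -0.01 -0.14] turn 0.0 F [-0.34 -0.4  -2.69] q7 -1.75
```

Call:
play_rows(
  targets=[0,0,-0.16,0,0,0,0,0,0,0,0,0,0,0.46,0,0,0,0,0,0,0.46,0,0,0,0,0,0,0.46,0,0,0.5,0,0,0,0.46],
)

```text
t: 28.1
eef_pos: [0.5441, -0.0597, 0.0487]
orientation: [1.0, 0.0, -0.001, -0.0]
ft_force: [0.5, -0.5, 0.4]
opening: 0.458
```

Call:
play_rows(
  targets=[0,0,1,0,0,0,0.46,0,0,1,0,0,0,0.46,0,0,1,0,0,0,0.46,-1,0,0.5,0,0,10.6,0.4,-1,0.3,0,0,0,10.6,0.4],
)

```text
t: 28.72
eef_pos: [0.4951, -0.0527, 0.1383]
orientation: [0.982, 0.187, 0.001, 0.001]
ft_force: [0.0, 0.7, 0.2]
opening: 0.4
```

Call:
play_rows(
  targets=[-1,0.4,0,0,0,10.6,0.33,-1,0.4,0,0,0,10.6,0.33,-0.8,0.4,0,0,0,10.6,0.33,0,0.4,0,0,0,10.6,0.33,0,0.4,0,0,0,10.6,0.33],
)

```text
t: 29.35
eef_pos: [0.4248, -0.0022, 0.1373]
orientation: [0.796, 0.606, 0.0, 0.001]
ft_force: [0.1, -0.1, -0.1]
opening: 0.329
```

Call:
play_rows(
  targets=[0,0,0,0,0,10.6,0.32,0,0,0,0,0,5,0.32,0,0,0,0,0,0,0.32],
)

```text
t: 29.72
eef_pos: [0.4249, -0.0024, 0.137]
orientation: [0.709, 0.706, 0.0, 0.0]
ft_force: [0.3, -0.1, 1.3]
opening: 0.32
```

```bash
python3 - <<'E'
from h import *
d(.4245,-.003,.030,90)
crop(cap("side"),"l4",230,140,370,290,4);crop(cap("top"),"l5",190,170,430,330,3)
E
```

```text
t 29.73 pos [ 0.4249 -0.0024  0.137 ] psi 89.8 units [-0.02 -0.02 -4.28] turn 0.2 F [ 0.32 -0.08  1.25] q7 -0.34
```

View pics/l4.png

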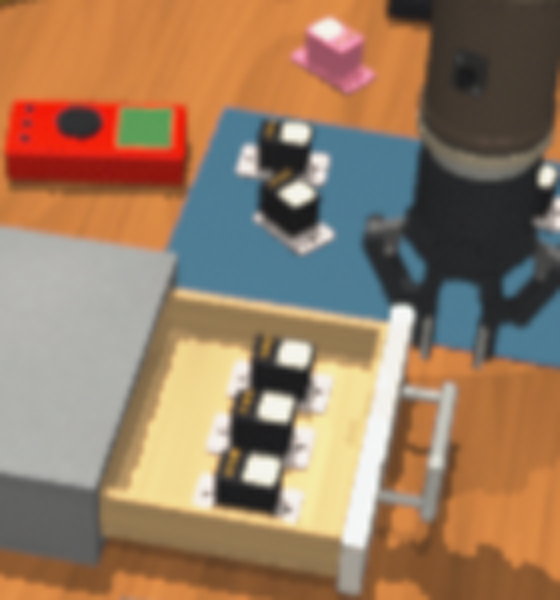

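View pics/l5.png

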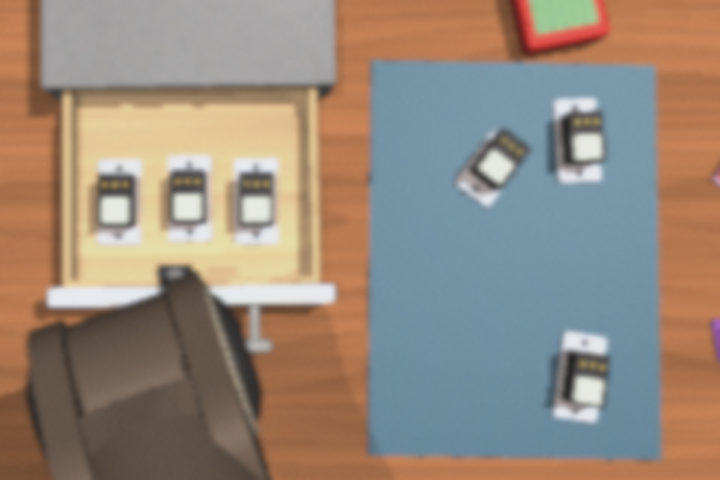

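Call:
play_rows(
  targets=[0,0,-1,0,0,0,0.32,0,0,-1,0,0,0,0.32,0,0,-1,0,0,0,0.32,0,0,-0.8,0,0,0,0.32,0,0,-0.4,0,0,0,0.32],
)

```text
t: 30.45
eef_pos: [0.4244, -0.0023, 0.0306]
orientation: [0.709, 0.705, -0.0, -0.0]
ft_force: [-0.1, 0.7, 0.4]
opening: 0.321
```

Call:
play_rows(
  targets=[0,0,0,0,0,0,0,0,0,0,0,0,0,0,0,0,0,0,0,0,0,0.2,0,0,0,0,0,0,0.4,0,0,0,0,0,0],
)

```text
t: 31.08
eef_pos: [0.4397, -0.0021, 0.0313]
orientation: [0.708, 0.706, -0.0, -0.0]
ft_force: [-2.0, 4.2, -11.5]
opening: 0.107
```

Call:
play_rows(
  targets=[0.5,0,0,0,0,0,0,0.5,0,0,0,0,0,0,0.5,0,0,0,0,0,0,0.5,0,0,0,0,0,0,0.5,0,0,0,0,0,0],
)

```text
t: 31.7
eef_pos: [0.5033, -0.0016, 0.0313]
orientation: [0.708, 0.706, 0.0, -0.0]
ft_force: [-1.7, 5.6, -7.5]
opening: 0.11
```

Call:
play_rows(
  targets=[0.5,0,0,0,0,0,0,0.5,0,0,0,0,0,0,0.5,0,0,0,0,0,0,0.5,0,0,0,0,0,0,0.4,0,0,0,0,0,0],
)

```text
t: 32.33
eef_pos: [0.5634, -0.0012, 0.0313]
orientation: [0.708, 0.706, 0.001, -0.0]
ft_force: [-1.5, 6.5, -5.9]
opening: 0.104
```

Now slowly to the stop, watching force.

Call:
play_rows(
  targets=[0.3,0,0,0,0,0,0,0.3,0,0,0,0,0,0,0.2,0,0,0,0,0,0,0,0,0,0,0,0,0],
)

```text
t: 32.83
eef_pos: [0.5838, -0.001, 0.0314]
orientation: [0.708, 0.706, 0.001, -0.0]
ft_force: [0.4, 6.4, -7.8]
opening: 0.109
```

Call:
play_rows(
  targets=[0.1,0,0,0,0,0,0,0.1,0,0,0,0,0,0],
)

```text
t: 33.08
eef_pos: [0.588, -0.0011, 0.0313]
orientation: [0.708, 0.706, 0.001, -0.0]
ft_force: [-1.1, 5.9, -5.8]
opening: 0.109
```

Call:
play_rows(
  targets=[0.1,0,0,0,0,0,0,0.1,0,0,0,0,0,0],
)

```text
t: 33.33
eef_pos: [0.5883, -0.0011, 0.0312]
orientation: [0.708, 0.706, -0.003, -0.003]
ft_force: [-22.9, 6.7, 14.4]
opening: 0.11
```

Call:
play_rows(
  targets=[0.1,0,0,0,0,0,0,0,0,0,0,0,0,0],
)

```text
t: 33.58
eef_pos: [0.5883, -0.0011, 0.0311]
orientation: [0.708, 0.706, -0.005, -0.004]
ft_force: [-25.7, 6.6, 17.7]
opening: 0.108
```

Call:
play_rows(
  targets=[-0.2,0,0,0,0,0,0,0,0,0,0,0,0,0.32,0,0,0,0,0,0,0.32,0,0,0.6,0,0,0,0.32,0,0,1,0,0,0,0.32],
)

```text
t: 34.2
eef_pos: [0.5899, -0.0026, 0.0722]
orientation: [0.708, 0.706, -0.0, -0.0]
ft_force: [0.1, 0.2, -0.3]
opening: 0.318
```

Call:
play_rows(
  targets=[0,0,1,0,0,0,0.32,0,0,1,0,0,0,0.32,-0.5,-1,0.6,0,0,-9,0.6,-0.6,-1,0,0,0,-9,0.6,-0.6,-1,0,0,0,-9,0.6],
)

```text
t: 34.83
eef_pos: [0.5476, -0.0784, 0.138]
orientation: [0.855, 0.519, 0.001, 0.001]
ft_force: [0.2, 0.0, -0.3]
opening: 0.606
```

Call:
play_rows(
  targets=[-0.6,-1,0,0,0,-9,0.6,-0.6,-1,0,0,0,-9,0.6,-0.6,-1,0,0,0,-9,0.6,-0.6,-1,0,0,0,-9,0.6,-0.6,-1,0,0,0,-9,0.6],
)

```text
t: 35.45
eef_pos: [0.4724, -0.2034, 0.1378]
orientation: [0.988, 0.152, 0.001, 0.001]
ft_force: [0.2, 0.5, -0.0]
opening: 0.597
```

Call:
play_rows(
  targets=[-0.6,-1,0,0,0,-9,0.6,-0.6,-1,0,0,0,-9,0.6,-0.6,-1,0,0,0,-8.5,0.6,-0.6,-1,0,0,0,0,0.6,-0.6,-1,-0.5,0,0,0,0.6],
)

```text
t: 36.08
eef_pos: [0.3981, -0.3289, 0.1259]
orientation: [0.997, -0.076, 0.002, 0.001]
ft_force: [0.6, -0.9, -0.4]
opening: 0.6
```

```bash
python3 - <<'E'
from h import *
d(.3934,-.3342,.012,-8.5)
crop(cap("side"),"m4",170,140,390,290,3);c=cap("top");crop(c,"m5",190,90,430,330,3)
E
```

```text
t 36.08 pos [ 0.3981 -0.3289  0.1259] psi -8.7 units [-0.19 -0.21 -4.55] turn 0.2 F [ 0.64 -0.92 -0.38] q7 -1.2
```

View pics/m4.png

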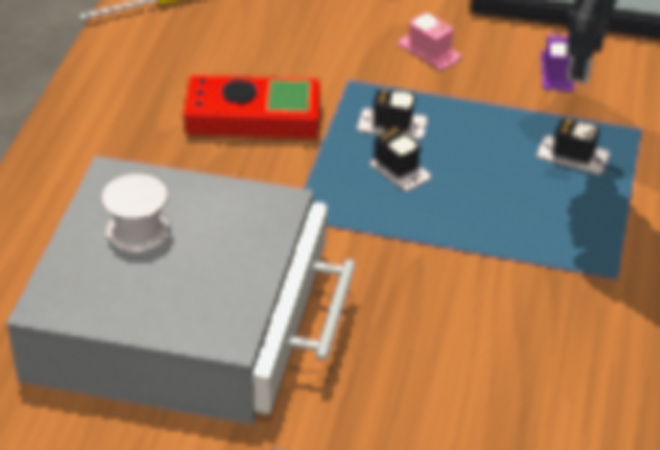

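View pics/m5.png

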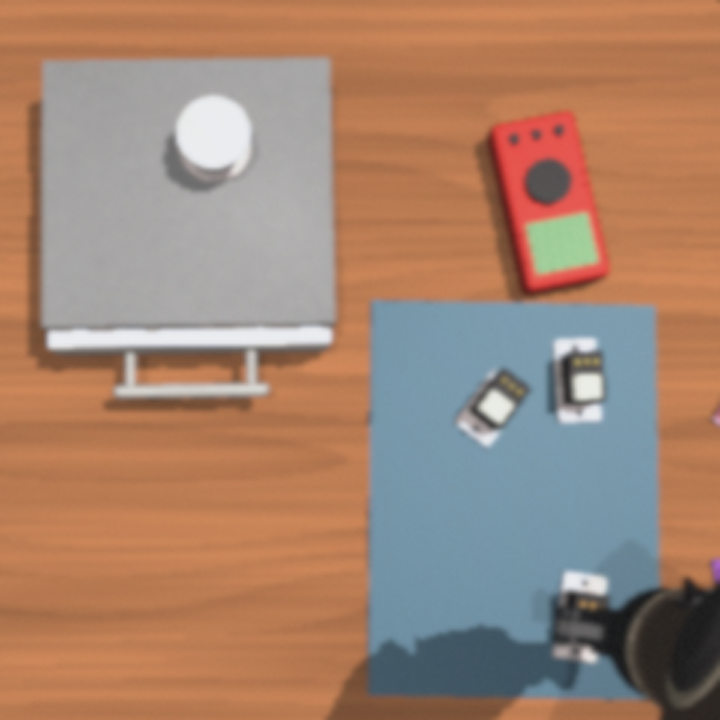

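Call:
play_rows(
  targets=[-0.1,-0.12,-1,0,0,0,0.6,0,0,-1,0,0,0,0.6,0,0,-0.4,0,0,0,0.6,0,0,0,0,0,0,0.6],
)

```text
t: 36.67
eef_pos: [0.3952, -0.3299, 0.064]
orientation: [0.997, -0.076, -0.0, -0.0]
ft_force: [1.0, 0.3, 0.4]
opening: 0.599
```

```bash
python3 - <<'E'
from h import *
d(.3934,-.3342,.012,-8.5)
E
```

```text
t 36.67 pos [ 0.3952 -0.3299  0.064 ] psi -8.7 units [-0.07 -0.17 -2.08] turn 0.2 F [1.02 0.29 0.41] q7 -1.21
```

Call:
play_rows(
  targets=[-0.07,-0.17,-0.7,0,0,0,0.6,0,0,-1,0,0,0,0.6,0,0,-0.38,0,0,0,0.6,0,0,0,0,0,0,0,0,0,0,0,0,0,0],
)

```text
t: 37.3
eef_pos: [0.3934, -0.3348, 0.0124]
orientation: [0.997, -0.076, 0.0, 0.0]
ft_force: [0.2, 0.1, -0.6]
opening: 0.344
```

Call:
play_rows(
  targets=[0,0,0,0,0,0,0,0,0,0,0,0,0,0,0,0,0.5,0,0,0,0,0,0,1,0,0,0,0,0,0,1,0,0,0,0],
)

```text
t: 37.92
eef_pos: [0.393, -0.3345, 0.0758]
orientation: [0.997, -0.076, 0.0, 0.0]
ft_force: [-0.1, -0.1, -1.4]
opening: 0.342
```

Call:
play_rows(
  targets=[0,0,0.5,0,0,0,0,0,0,0,0,0,0,0],
)

```text
t: 38.17
eef_pos: [0.3934, -0.335, 0.0878]
orientation: [0.997, -0.076, 0.001, 0.001]
ft_force: [-0.1, 0.2, -0.5]
opening: 0.344
```

```bash
python3 - <<'E'
from h import *
for i in range(6):
  c=cap("side"); print(readout.state()["ft_force"].round(2))
crop(c,"n4",300,60,430,230,4)
d(.43,.25,.14,-8)
t=cap("top")
for z in (.05,):
  print([plane(t,u,v,z).round(3) for u,v in[(94,216),(184,305)]])
# A
w=[plane(t,300+u/5,170+v/5,.006)[:2] for u,v in [(212,303),(265,345)]]
e=w[1]-w[0];n=np.array([-e[1],e[0]])/np.linalg.norm(e); 
if n[0]<0:n=-n
print("A",w,np.linalg.norm(e),(w[0]+w[1])/2+.036*n,np.degrees(np.arctan2(n[1],n[0])))
E
```

```text
[-0.76 -0.17 -1.5 ]
[-0.42  0.29 -0.64]
[ 0.88  0.4  -0.92]
[0.1  0.04 0.29]
[-0.36 -0.1  -0.39]
[-0.14  0.13 -1.18]
t 38.48 pos [ 0.3926 -0.3342  0.086 ] psi -8.7 units [ 1.5  23.37  2.16] turn 0.7 F [-0.14  0.13 -1.18] q7 -1.2
[array([0.597, 0.392, 0.05 ]), array([0.377, 0.165, 0.05 ])]
A [array([ 0.55954191, -0.23376911]), array([ 0.53754791, -0.26076504])] 0.03482120703009601 [ 0.57645472 -0.27000564] -39.17025192498372
```

View pics/n4.png

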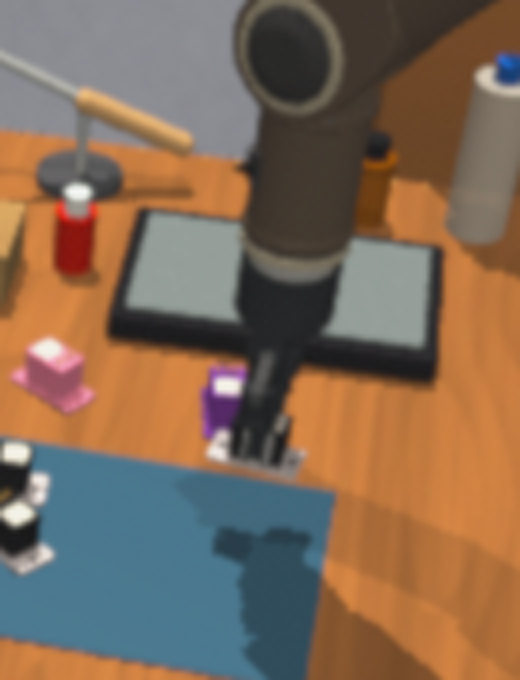

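Call:
play_rows(
  targets=[0,0.8,0.8,0,0,0,0,0.1,1,0.6,0,0,1,0,0.1,1,0,0,0,1,0,0.1,1,0,0,0,1,0,0.1,1,0,0,0,1,0],
)

```text
t: 39.15
eef_pos: [0.4027, -0.2128, 0.121]
orientation: [0.999, -0.04, -0.001, -0.0]
ft_force: [0.9, -0.5, -0.8]
opening: 0.344
```

Call:
play_rows(
  targets=[0.1,1,0,0,0,1,0,0.1,1,0,0,0,1,0,0.1,1,0,0,0,1,0,0.1,1,0,0,0,1,0,0.1,1,0,0,0,1,0],
)

```text
t: 39.78
eef_pos: [0.4149, -0.0879, 0.1211]
orientation: [1.0, 0.003, -0.001, -0.0]
ft_force: [-0.4, -0.6, -0.8]
opening: 0.344
```

Call:
play_rows(
  targets=[0.1,1,0,0,0,0,0,0.1,1,0,0,0,0,0,0.1,1,0,0,0,0,0,0.1,1,0,0,0,0,0,0.1,1,0,0,0,0,0],
)

```text
t: 40.4
eef_pos: [0.4272, 0.0369, 0.1211]
orientation: [1.0, 0.003, -0.001, -0.0]
ft_force: [0.8, -0.2, -1.0]
opening: 0.345
```

Call:
play_rows(
  targets=[0.1,1,0,0,0,0,0,0,1,0,0,0,0,0,0,1,0,0,0,0,0,0,1,0,0,0,0,0,0,1,0,0,0,0,0],
)

```text
t: 41.02
eef_pos: [0.4294, 0.1618, 0.121]
orientation: [1.0, 0.003, -0.001, 0.0]
ft_force: [0.8, -0.4, -0.6]
opening: 0.342
```

Call:
play_rows(
  targets=[0,1,0,0,0,0,0,0,0.8,0,0,0,0,0,0,0.7,0,0,0,0,0,0,0,0,0,0,0,0],
)

```text
t: 41.52
eef_pos: [0.4298, 0.2244, 0.1214]
orientation: [1.0, 0.004, -0.0, -0.0]
ft_force: [-0.0, -0.7, -0.2]
opening: 0.343
```

```bash
python3 - <<'E'
from h import *
d(.43,.23,.03,0)
crop(cap("side"),"o4",200,200,370,400,3)
E
```

```text
t 41.52 pos [0.4298 0.2244 0.1214] psi 0.4 units [ 0.01  0.23 -3.66] turn -0.4 F [-0.02 -0.73 -0.22] q7 -2.34
```

View pics/o4.png

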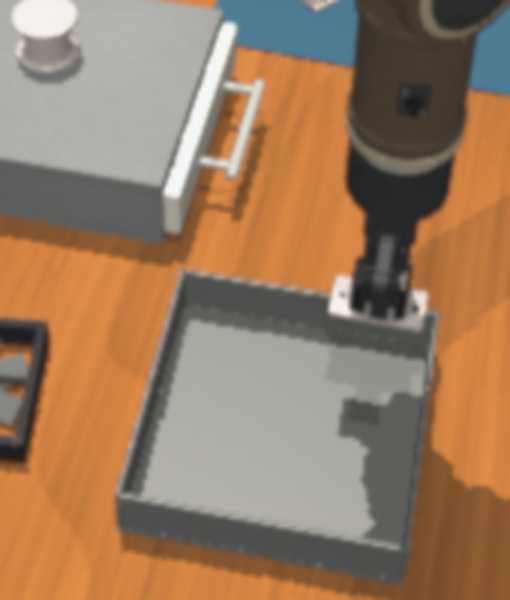

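Call:
play_rows(
  targets=[0.3,0.2,-0.4,0,0,0,0,0,0,-1,0,0,0,0,0,0,-1,0,0,0,0,0,0,-0.9,0,0,0,0,0,0,-0.3,0,0,0,0],
)

```text
t: 42.2
eef_pos: [0.4376, 0.2268, 0.0301]
orientation: [1.0, 0.002, -0.001, 0.001]
ft_force: [0.8, 0.5, 0.3]
opening: 0.349
```

Call:
play_rows(
  targets=[0,0,0,0,0,0,0.5,0,0,0,0,0,0,0.5,0,0,0.6,0,0,0,0.5,0,0,1,0,0,0,0.5,0,0,1,0,0,0,0.5],
)

```text
t: 42.82
eef_pos: [0.4383, 0.2282, 0.099]
orientation: [1.0, 0.003, 0.001, -0.0]
ft_force: [0.3, -0.4, 0.2]
opening: 0.501
```

Call:
play_rows(
  targets=[0,-1,1,0,0,0,0.6,0,-1,0.6,0,0,0,0.6,0,-1,0,0,0,0,0.6,0,-1,0,0,0,0,0.6,0,-1,0,0,0,0,0.6],
)

```text
t: 43.45
eef_pos: [0.4383, 0.1023, 0.1385]
orientation: [1.0, 0.003, 0.001, -0.0]
ft_force: [-0.3, 0.3, -0.2]
opening: 0.599
```

```bash
python3 - <<'E'
from h import *
d(.5765,-.27,.012,-39)
crop(cap("top"),"p4",320,190,420,250,8);crop(cap("side"),"p5",200,140,370,400,2.3)
E
```

```text
t 43.45 pos [0.4383 0.1023 0.1385] psi 0.3 units [  5.53 -14.89  -5.06] turn -39.3 F [-0.29  0.33 -0.2 ] q7 -2.05
```

View pics/p4.png

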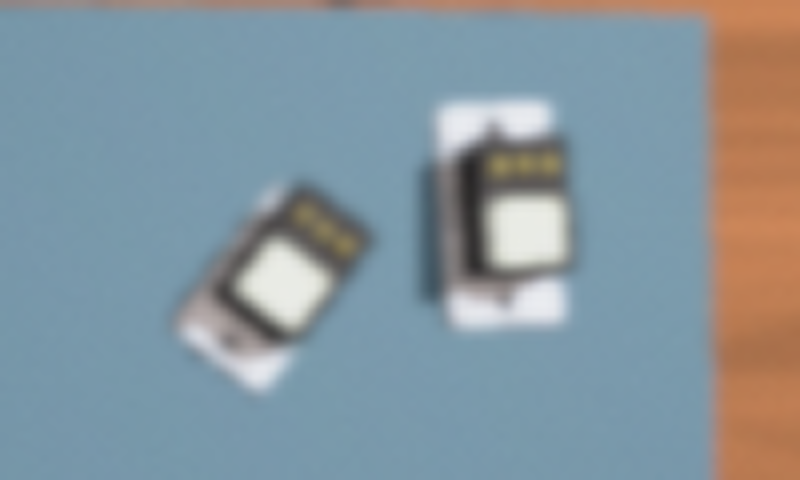

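View pics/p5.png

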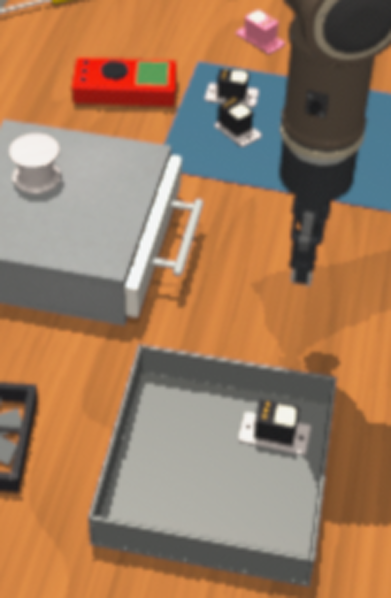

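Call:
play_rows(
  targets=[0.2,-1,0,0,0,-2,0.58,0.2,-1,0,0,0,-3,0.58,0.2,-1,0,0,0,-3,0.58,0.2,-1,0,0,0,-3,0.58,0.3,-1,0,0,0,-3,0.58],
)

```text
t: 44.18
eef_pos: [0.4658, -0.0238, 0.1368]
orientation: [0.993, -0.121, -0.0, 0.0]
ft_force: [-0.2, -0.3, -0.3]
opening: 0.576
```

Call:
play_rows(
  targets=[0.4,-1,0,0,0,-3,0.58,0.4,-1,0,0,0,-3,0.58,0.4,-1,0,0,0,-3,0.58,0.5,-1,0,0,0,-3,0.58,0.5,-1,0,0,0,-3,0.58],
)

```text
t: 44.8
eef_pos: [0.5212, -0.1488, 0.1366]
orientation: [0.968, -0.249, -0.0, 0.0]
ft_force: [0.0, -0.1, -0.3]
opening: 0.58
```

Call:
play_rows(
  targets=[0.5,-1,-0.3,0,0,-3,0.58,0.5,-1,-0.3,0,0,-3,0.58,0.5,-1,-0.3,0,0,-3,0.58,0.5,-1,-0.3,0,0,-1,0.58,0.23,-0.9,-0.3,0,0,0,0.58],
)

```text
t: 45.42
eef_pos: [0.5768, -0.2713, 0.0986]
orientation: [0.943, -0.332, -0.0, 0.0]
ft_force: [-0.1, -0.4, 0.1]
opening: 0.581
```

Call:
play_rows(
  targets=[0,0,0,0,0,0,0.58,0,0,0,0,0,0,0.58],
)

```text
t: 45.68
eef_pos: [0.576, -0.2689, 0.0992]
orientation: [0.944, -0.331, -0.0, -0.0]
ft_force: [1.1, 1.3, -0.5]
opening: 0.582
```

```bash
python3 - <<'E'
from h import *
t=cap("top")
w=[plane(t,320+(u+.5)/8-.5,190+(v+.5)/8-.5,.006)[:2] for u,v in [(178,325),(265,393)]]
a=np.radians(-38.3);C=(w[0]+w[1])/2+.036*np.array([np.cos(a),np.sin(a)]);print(C)
d(C[0],C[1],.012,-38.3)
crop(t,"q4",320,170,460,260,5);crop(cap("side"),"q5",260,110,380,230,5)
E
```

```text
[ 0.57774617 -0.2684329 ]
t 45.73 pos [ 0.5762 -0.2685  0.0994] psi -38.6 units [ 0.06  0.   -3.5 ] turn 0.3 F [ 0.39 -0.08 -0.31] q7 -1.95
```

View pics/q4.png

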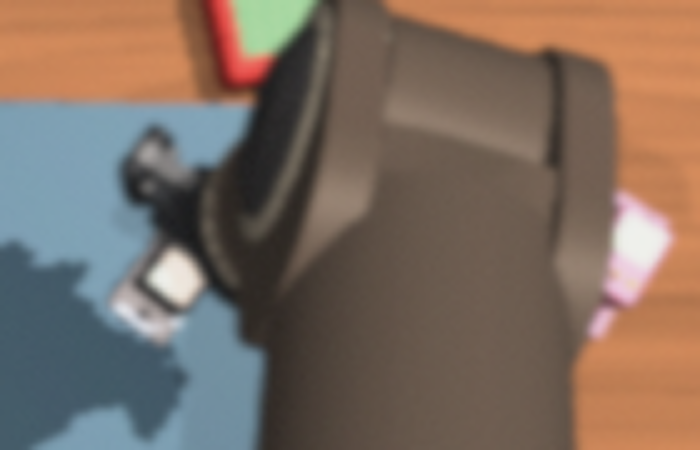

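View pics/q5.png

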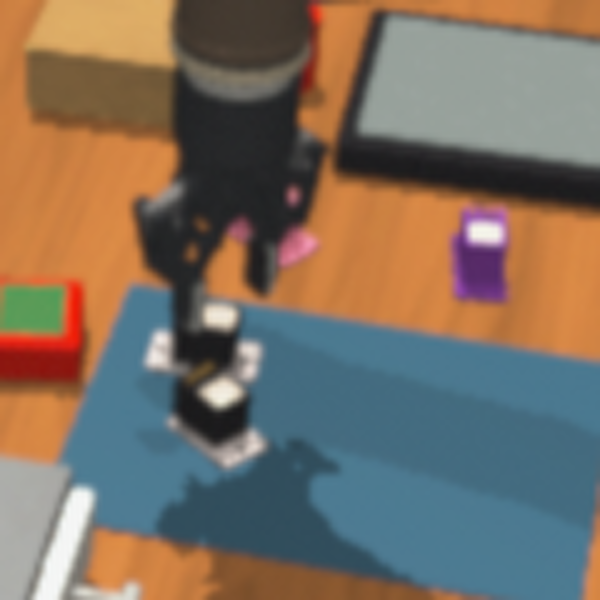

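Call:
play_rows(
  targets=[0.05,0,-1,0,0,0,0.58,0,0,-1,0,0,0,0.58,0,0,-0.9,0,0,0,0.58,0,0,-0.57,0,0,0,0.58,0,0,0,0,0,0,0.58],
)

```text
t: 46.4
eef_pos: [0.577, -0.2688, 0.0119]
orientation: [0.944, -0.331, -0.001, -0.0]
ft_force: [-0.9, 0.3, 0.4]
opening: 0.576
```

Call:
play_rows(
  targets=[0,0,0,0,0,0,0,0,0,0,0,0,0,0,0,0,0,0,0,0,0,0,0,0,0,0,0,0],
)

```text
t: 46.9
eef_pos: [0.5784, -0.2697, 0.0138]
orientation: [0.944, -0.331, 0.001, -0.0]
ft_force: [-0.3, 1.7, 5.8]
opening: 0.344
```

Call:
play_rows(
  targets=[0,0,0.5,0,0,0,0,0,0,1,0,0,0,0,0,0,1,0,0,0,0,0,0,1,0,0,0,0,0,0,1,0,0,0,0],
)

```text
t: 47.52
eef_pos: [0.5768, -0.2696, 0.1261]
orientation: [0.943, -0.331, -0.0, 0.0]
ft_force: [-0.1, -0.0, -3.1]
opening: 0.344
```

```bash
python3 - <<'E'
from h import *
for i in range(3):
  c=cap("side"); print(readout.state()["ft_force"].round(2))
d(.44,.325,.12,0)
crop(cap("top"),"r4",320,170,460,260,5);crop(c,"r5",260,90,380,210,5)
E
```

```text
[1.05 0.53 0.65]
[ 0.93 -0.22 -2.6 ]
[-0.61 -0.52 -3.28]
t 47.67 pos [ 0.5779 -0.27    0.1264] psi -38.7 units [-5.52 23.8  -0.25] turn 38.7 F [-0.61 -0.52 -3.28] q7 -1.95
```

View pics/r5.png

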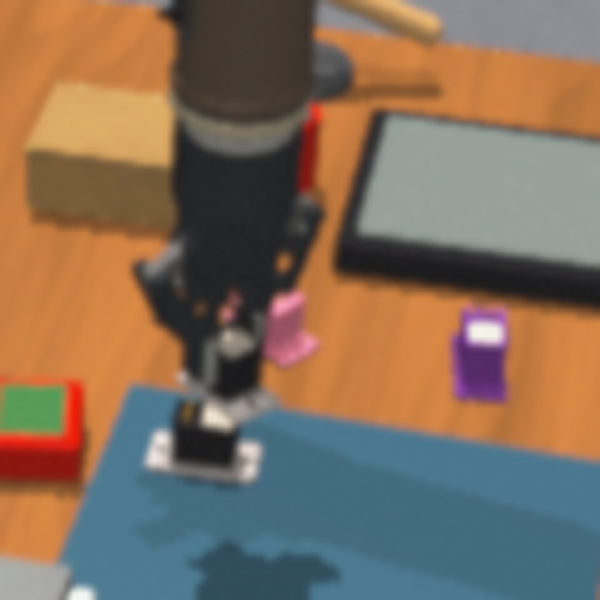

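Call:
play_rows(
  targets=[-0.5,0.8,0.3,0,0,3,0,-0.5,1,0,0,0,3,0,-0.5,1,0,0,0,3,0,-0.5,1,0,0,0,3,0,-0.5,1,0,0,0,3,0],
)

```text
t: 48.35
eef_pos: [0.5134, -0.1486, 0.131]
orientation: [0.979, -0.204, -0.001, -0.0]
ft_force: [0.1, -0.2, -2.8]
opening: 0.343
```

Call:
play_rows(
  targets=[-0.5,1,0,0,0,3,0,-0.5,1,0,0,0,3,0,-0.5,1,0,0,0,3,0,-0.5,1,0,0,0,3,0,-0.5,1,0,0,0,3,0],
)

```text
t: 48.98
eef_pos: [0.4516, -0.0231, 0.1324]
orientation: [0.997, -0.074, -0.0, -0.0]
ft_force: [0.1, 0.2, -2.6]
opening: 0.348
```

Call:
play_rows(
  targets=[-0.3,1,0,0,0,3,0,0,1,0,0,0,3,0,0,1,0,0,0,3,0,0,1,0,0,0,3,0,0,1,0,0,0,0,0],
)

```text
t: 49.6
eef_pos: [0.4452, 0.1023, 0.1325]
orientation: [1.0, 0.03, 0.0, -0.0]
ft_force: [0.6, 0.1, -2.5]
opening: 0.343
```

Call:
play_rows(
  targets=[0,1,0,0,0,3,0,0,1,0,0,0,3,0,0,1,0,0,0,3,0,0,1,0,0,0,0,0,0,1,0,0,0,0,0],
)

```text
t: 50.22
eef_pos: [0.4449, 0.2273, 0.1323]
orientation: [0.994, 0.108, -0.0, -0.0]
ft_force: [0.6, -0.5, -2.7]
opening: 0.349
```

Call:
play_rows(
  targets=[0,1,0,0,0,0,0,0,1,0,0,0,0,0,0,1,0,0,0,0,0,0,1,0,0,0,0,0,0,0,0,0,0,0,0],
)

```text
t: 50.85
eef_pos: [0.444, 0.3288, 0.1323]
orientation: [0.994, 0.109, -0.0, -0.001]
ft_force: [-0.2, -0.6, -2.7]
opening: 0.343
```

```bash
python3 - <<'E'
from h import *
d(.445,.328,.03,0)
crop(cap("side"),"s4",200,200,370,400,3)
E
```

```text
t 50.85 pos [0.444  0.3288 0.1323] psi 12.6 units [ 0.04 -0.03 -4.09] turn -12.6 F [-0.2  -0.56 -2.69] q7 -2.32
```

View pics/s4.png

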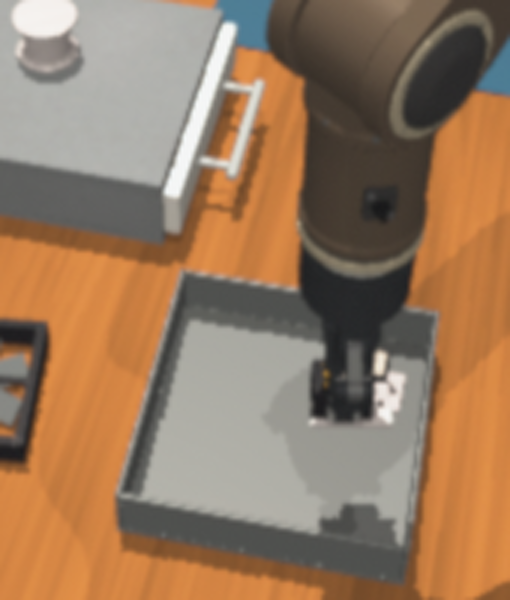

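Call:
play_rows(
  targets=[0,0,-1,0,0,0,0,0,0,-1,0,0,0,0,0,0,-1,0,0,0,0,0,0,-0.8,0,0,0,0,0,0,-0.25,0,0,0,0],
)

```text
t: 51.52
eef_pos: [0.4445, 0.3242, 0.03]
orientation: [0.994, 0.107, -0.001, 0.001]
ft_force: [-0.1, -0.1, -2.8]
opening: 0.344
```

Call:
play_rows(
  targets=[0,0,-0.3,0,0,0,0,0,0,0,0,0,0,0.5,0,0,0,0,0,0,0.5,0,0,0.6,0,0,0,0.5,0,0,1,0,0,0,0.5],
)

```text
t: 52.15
eef_pos: [0.4448, 0.3254, 0.0649]
orientation: [0.994, 0.107, -0.0, 0.0]
ft_force: [0.0, 0.1, 0.4]
opening: 0.499
```

Call:
play_rows(
  targets=[0,0,1,0,0,0,0.5,0,-0.5,1,0,0,0,0.6,0,-1,0.5,0,0,0,0.6,0,-1,0,0,0,0,0.6,0,-1,0,0,0,0,0.6],
)

```text
t: 52.78
eef_pos: [0.4454, 0.2375, 0.1281]
orientation: [0.994, 0.107, 0.001, -0.0]
ft_force: [-0.3, 0.2, 1.1]
opening: 0.601
```

```bash
python3 - <<'E'
from h import *
d(.5958,-.3391,.012,2.2)
c=cap("top","u4")
crop(cap("side"),"u5",200,140,370,400,2.3)
E
```

```text
t 52.77 pos [0.4454 0.2375 0.1281] psi 12.3 units [  6.02 -23.06  -4.64] turn -10.1 F [-0.27  0.15  1.07] q7 -2.17
```

View pics/u4.png

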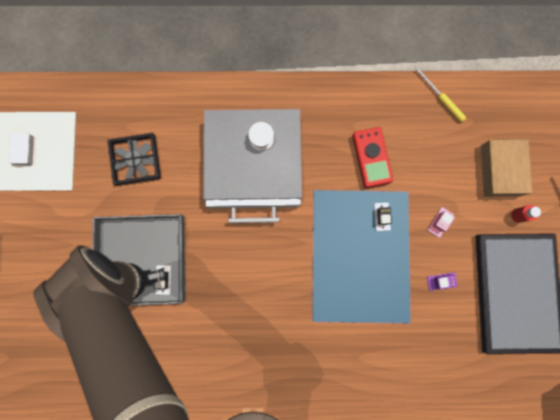

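View pics/u5.png

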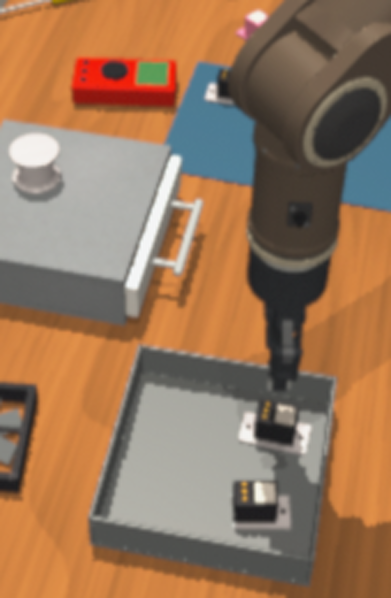

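Call:
play_rows(
  targets=[0,-1,0.2,0,0,0,0.6,0,-1,0.2,0,0,0,0.6,0,-1,0,0,0,0,0.6,0,-1,0,0,0,0,0.6,0,-1,0,0,0,0,0.6],
)

```text
t: 53.5
eef_pos: [0.4454, 0.1133, 0.1374]
orientation: [0.994, 0.108, 0.001, -0.0]
ft_force: [1.1, 0.1, 0.3]
opening: 0.6
```

Call:
play_rows(
  targets=[0,-1,0,0,0,0,0.6,0,-1,0,0,0,0,0.6,0.3,-1,0,0,0,-1,0.6,0.3,-1,0,0,0,-1,0.6,0.3,-1,0,0,0,-1,0.6],
)

```text
t: 54.12
eef_pos: [0.4685, -0.0118, 0.1374]
orientation: [0.997, 0.081, 0.001, -0.0]
ft_force: [0.3, -0.2, 0.4]
opening: 0.598
```

Call:
play_rows(
  targets=[0.3,-1,0,0,0,-1,0.6,0.3,-1,0,0,0,-1,0.6,0.4,-1,0,0,0,-1,0.6,0.4,-1,0,0,0,-1,0.6,0.5,-1,0,0,0,-1,0.6],
)

```text
t: 54.75
eef_pos: [0.5157, -0.1386, 0.1363]
orientation: [0.999, 0.037, 0.0, 0.0]
ft_force: [-0.1, 0.0, 0.1]
opening: 0.598
```

Call:
play_rows(
  targets=[0.5,-1,0,0,0,-1,0.6,0.5,-1,0,0,0,-1,0.6,0.5,-1,0,0,0,0,0.6,0.5,-1,0,0,0,0,0.6,0.5,-1,0,0,0,0,0.6],
)

```text
t: 55.38
eef_pos: [0.578, -0.2638, 0.136]
orientation: [1.0, 0.02, -0.0, -0.0]
ft_force: [0.7, -0.9, 0.1]
opening: 0.598
```

Call:
play_rows(
  targets=[0.4,-1,-0.3,0,0,0,0.6,0.3,-1,-0.5,0,0,0,0.6,0,-1,-0.5,0,0,0,0.6,0,0,-0.3,0,0,0,0.6,0,0,0,0,0,0,0.6],
)

```text
t: 56.0
eef_pos: [0.5943, -0.3364, 0.0953]
orientation: [1.0, 0.02, -0.001, -0.001]
ft_force: [0.7, 0.5, 0.8]
opening: 0.598
```

```bash
python3 - <<'E'
from h import *
d(.5958,-.3391,.012,2.2)
crop(cap("side"),"v5",260,90,380,210,5)
E
```

```text
t 56.0 pos [ 0.5943 -0.3364  0.0953] psi 2.3 units [ 0.06 -0.11 -3.33] turn -0.1 F [0.66 0.47 0.77] q7 -1.23
```

View pics/v5.png

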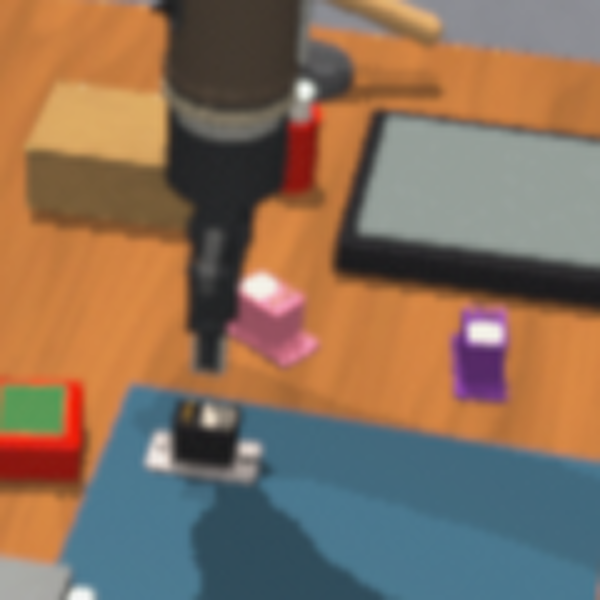

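Call:
play_rows(
  targets=[0.05,-0.12,-1,0,0,0,0.6,0,0,-1,0,0,0,0.6,0,0,-0.9,0,0,0,0.6,0,0,-0.38,0,0,0,0.6,0,0,0,0,0,0,0.6],
)

```text
t: 56.68
eef_pos: [0.5961, -0.3396, 0.0139]
orientation: [1.0, 0.02, -0.0, -0.0]
ft_force: [-0.3, 0.5, 0.9]
opening: 0.603
```

Call:
play_rows(
  targets=[0,0,0,0,0,0,0,0,0,0,0,0,0,0,0,0,0,0,0,0,0,0,0,0,0,0,0,0],
)

```text
t: 57.18
eef_pos: [0.597, -0.3405, 0.0155]
orientation: [1.0, 0.02, 0.001, 0.0]
ft_force: [-0.2, 0.4, 6.2]
opening: 0.346
```

Call:
play_rows(
  targets=[0,0,0.5,0,0,0,0,0,0,1,0,0,0,0,0,0,1,0,0,0,0,0,0,1,0,0,0,0,0,0,1,0,0,0,0],
)

```text
t: 57.8
eef_pos: [0.596, -0.3399, 0.1281]
orientation: [1.0, 0.02, -0.0, -0.0]
ft_force: [0.9, 0.1, -0.6]
opening: 0.342
```

```bash
python3 - <<'E'
from h import *
for i in range(6):
  c=cap("side"); print(readout.state()["ft_force"].round(2))
d(.54,.275,.12,0)
crop(c,"w5",260,80,380,200,5)
E
```

```text
[ 1.73 -0.67  2.68]
[ 0.11  0.87 -0.01]
[ 0.26  0.63 -1.41]
[-0.17  0.14 -0.29]
[ 0.68  0.22 -1.51]
[-0.06 -0.45 -0.32]
t 58.1 pos [ 0.5954 -0.3397  0.1257] psi 2.3 units [-2.22 24.59 -0.23] turn -2.3 F [-0.06 -0.45 -0.32] q7 -1.22
```

View pics/w5.png

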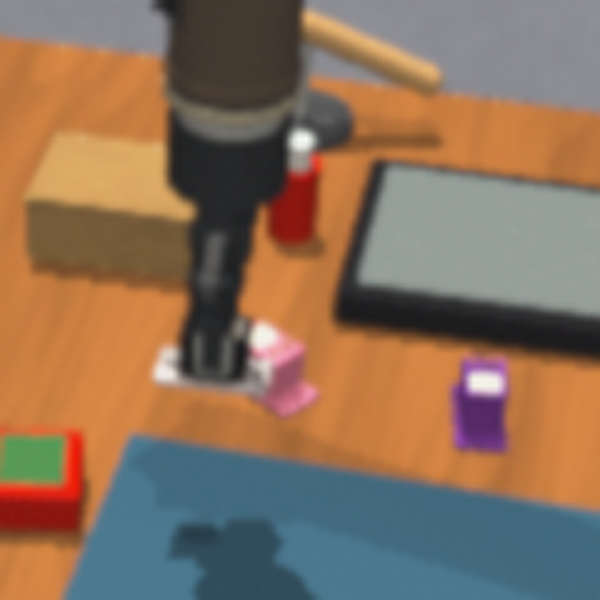

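Call:
play_rows(
  targets=[-0.5,0.8,0.4,0,0,0,0,-0.6,1,0,0,0,2,0,-0.6,1,0,0,0,2,0,-0.5,1,0,0,0,2,0,0,1,0,0,0,2,0],
)

```text
t: 58.72
eef_pos: [0.54, -0.2193, 0.1359]
orientation: [0.996, 0.09, -0.001, -0.0]
ft_force: [0.8, -0.4, -0.2]
opening: 0.34
```

Call:
play_rows(
  targets=[0,1,0,0,0,2,0,0,1,0,0,0,2,0,0,1,0,0,0,0,0,0,1,0,0,0,0,0,0,1,0,0,0,0,0],
)

```text
t: 59.35
eef_pos: [0.5415, -0.0932, 0.1367]
orientation: [0.992, 0.125, 0.0, -0.0]
ft_force: [0.1, 0.4, -0.0]
opening: 0.343
```

Call:
play_rows(
  targets=[0,1,0,0,0,0,0,0,1,0,0,0,0,0,0,1,0,0,0,0,0,0,1,0,0,0,0,0,0,1,0,0,0,0,0],
)

```text
t: 59.98
eef_pos: [0.5413, 0.0318, 0.1367]
orientation: [0.992, 0.125, 0.0, -0.0]
ft_force: [0.5, -0.3, -0.8]
opening: 0.341
```

Call:
play_rows(
  targets=[0,1,0,0,0,0,0,0,1,0,0,0,0,0,0,1,0,0,0,0,0,0,1,0,0,0,0,0,0,1,0,0,0,0,0],
)

```text
t: 60.6
eef_pos: [0.541, 0.1569, 0.1367]
orientation: [0.992, 0.125, -0.0, -0.0]
ft_force: [0.4, 0.2, -0.5]
opening: 0.344
```

Call:
play_rows(
  targets=[0,1,0,0,0,0,0,0,1,0,0,0,0,0,0,1,0,0,0,0,0,0,1,0,0,0,0,0,0,0.8,0,0,0,0,0],
)

```text
t: 61.22
eef_pos: [0.5406, 0.2771, 0.1367]
orientation: [0.992, 0.125, -0.0, -0.0]
ft_force: [0.6, -0.2, -1.0]
opening: 0.343
```

```bash
python3 - <<'E'
from h import *
d(.54,.275,.03,8)
crop(cap("side"),"x4",200,200,370,400,3)
E
```

```text
t 61.23 pos [0.5406 0.2771 0.1367] psi 14.4 units [-0.02 -0.08 -4.27] turn -6.4 F [ 0.56 -0.19 -1.04] q7 -2.09
```

View pics/x4.png

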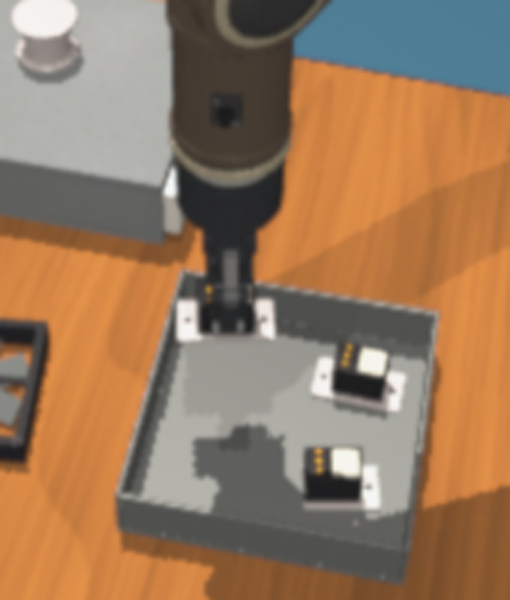

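Call:
play_rows(
  targets=[0,0,-1,0,0,0,0,0,0,-1,0,0,0,0,0,0,-1,0,0,0,0,0,0,-1,0,0,0,0,0,0,-0.35,0,0,0,0],
)

```text
t: 61.9
eef_pos: [0.5404, 0.2742, 0.0265]
orientation: [0.992, 0.124, -0.001, 0.001]
ft_force: [-0.1, 0.1, 0.2]
opening: 0.342
```

Call:
play_rows(
  targets=[0,0,-0.2,0,0,0,0,0,0,0,0,0,0,0.5,0,0,0,0,0,0,0.5,0,0,0.6,0,0,0,0.5,0,0,1,0,0,0,0.5],
)

```text
t: 62.52
eef_pos: [0.541, 0.2749, 0.0641]
orientation: [0.992, 0.125, -0.0, 0.0]
ft_force: [-1.3, -0.1, 0.1]
opening: 0.497
```

Call:
play_rows(
  targets=[0,0,1,0,0,0,0.5,0,0,1,0,0,0,0.6,-1,-1,1,0,0,0,0.6,-1,-1,0.5,0,0,0,0.6,-1,-1,0,0,0,0,0.6],
)

```text
t: 63.15
eef_pos: [0.4663, 0.1998, 0.1531]
orientation: [0.992, 0.125, 0.002, -0.0]
ft_force: [0.2, 0.5, 0.2]
opening: 0.603
```

Call:
play_rows(
  targets=[-1,-1,0,0,0,0,0.6,-1,-1,0,0,0,0,0.6,0,-1,0,0,0,0,0.6,0,-1,0,0,0,0,0.6,0,-1,0,0,0,0,0.6],
)

```text
t: 63.78
eef_pos: [0.4166, 0.0743, 0.152]
orientation: [0.992, 0.125, 0.001, 0.0]
ft_force: [-0.0, 0.3, 0.6]
opening: 0.6
```

Call:
play_rows(
  targets=[0,-1,0,0,0,0,0.6,0,-1,0,0,0,0,0.6,0,0,0,0,0,0,0.6,0,0,0,0,0,0,0.6],
)

```text
t: 64.28
eef_pos: [0.4166, 0.0257, 0.1513]
orientation: [0.992, 0.125, 0.001, -0.0]
ft_force: [0.4, 0.2, -0.4]
opening: 0.595
```

```bash
python3 - <<'E'
from h import *
d(.54,.275,.03,8)
c=cap("top","y4"); s=cap("side","y5")
w=[plane(c,195+(u)/5,100+(v)/5,.0485)[0].round(4) for u,v in [(294,607)]];print(w)
crop(c,"y6",80,90,320,310,3)
E
```

```text
t 64.28 pos [0.4166 0.0257 0.1513] psi 14.3 units [ 4.94  9.97 -4.85] turn -6.3 F [ 0.43  0.21 -0.44] q7 -1.6
[np.float64(0.5812)]
```

View pics/y5.png

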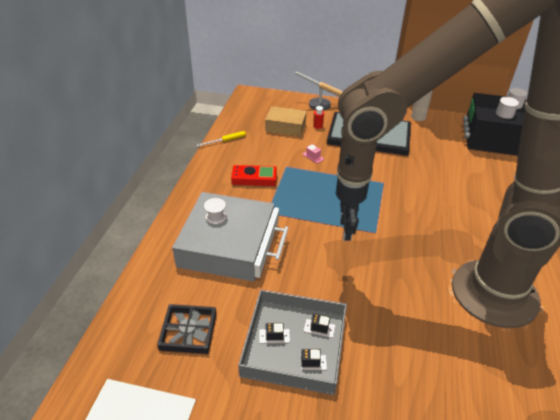

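View pics/y6.png

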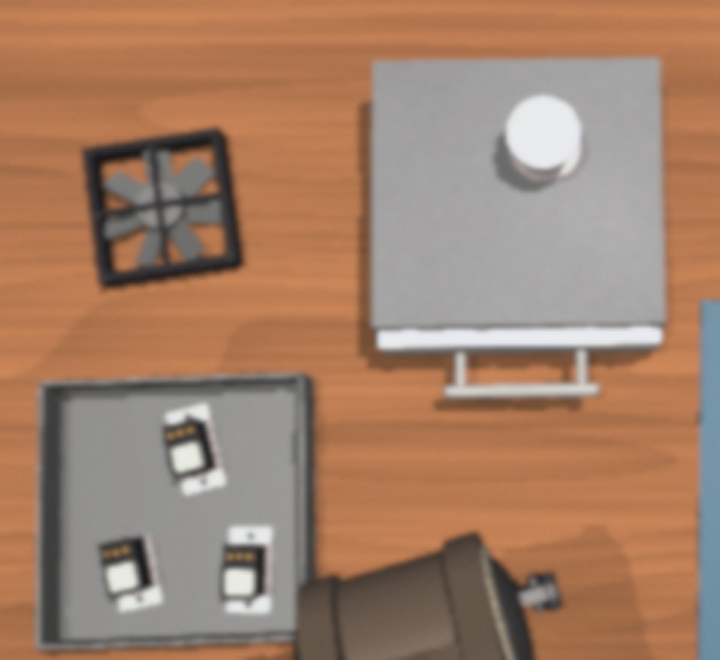

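```bash
python3 - <<'E'
from cell import ticket
print(ticket.job_done())
E
```

```text
the job is handed in; nothing more can be done
None
```

The job is finished and handed in at about 64 s of the 210 s allowed. No verdict came back.

- **Good modules:** I opened the drawer about 160 mm and stood the three heavy modules with both ears whole in it. They pulled about 2.3, 3.3 and 2.6 N on lifting. Both cameras showed all three upright before I shut the drawer. They could not be seen after that.
- **Drawer:** I pushed it home until it met its stop, at about 25 N. In the last picture the front is flush and the handle sits about 4 mm further in than at the start.
- **Rejects:** The two empty cases (about 0.6 N each, though single readings were noisy) and the module with the snapped ear (about 3 N) are in the scrap bin, standing apart and upright. The broken one had been knocked a few centimetres aside during the run, so I located it again before picking it up.
- **Last checks:** The mat is empty and the arm is clear of everything. The fan, spool and meter look unmoved, and I left the pink and purple look-alikes alone. No check failed or disagreed.

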